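# Pack the pinion and close up the parts box

## Robot

A 6-joint arm with a two-finger parallel gripper is mounted at the origin on a cart in front of the work surface, level with it; the furniture and walls round the work are solid. World frame = base frame: x ahead of the robot, y to its left, z up, the work surface at z = 0. Lengths are in mm, angles in rad, forces in N, time in s.
With the tool pointing down it reaches from about 275 to 750 mm from the base axis. Payload 10.2 kg.
Tool frame: the origin (TCP) lies at the very end of the fingers, on their centre line; the grasp point (between the pads) lies 19 mm behind it (ctrl.pinch_z is the distance from the TCP to the grasp point, in mm); y points along the fingers, z is the direction in which the jaws open and shut, and the axes are right-handed (so a half turn about y gives the same grasp; the last joint's range is limited). The gripper opens to 85 mm and grips with 20 to 120 N. Pads are 22 mm wide; open, the fingers measure 114 mm over their backs; the gripper's body (76 mm by 85 mm) begins 54 mm behind the grasp point. The pads swing forward as they close: fully open they stand 13 mm farther back than shut.
Start: joints at [1.008, 0.313, 1.498, -0, 1.331, -0.223], TCP at [174.995, 494.983, 231.294] pointing down, gripper open.
Joint ranges: [-2.94, 2.94], [-0.97, 2.17], [0.19, 2.56], [-1.23, 4.37], [0.02, 3.11], [-2.88, 2.88]. Speed limits (rad/s): [2.39, 2.39, 3.01, 3.14, 3.14, 3.14].

## Interface

Orientations are given as a unit quaternion [w, x, y, z].
In Python, from rig import sense, eyes, ctrl gives the robot as it stands. The module is installed in compiled form; this text tells all that it offers.
- The arm moves only by the shell command python3 -m handwheel 'ROWS' [FORCE]. ROWS is JSON, a list of rows, each an object of numbers: "grip": the finger opening in mm, from 0 to 85.4; "tx", "ty", "tz": the shift along the tool's x, y, z in mm; "wx", "wy", "wz": the turn, a rotation vector about the tool's x, y, z in rad. In form: [{"grip": .., "tx": .., "ty": .., "tz": .., "wx": .., "wy": .., "wz": ..}, ...]. A call has 1 to 10 rows; each row shifts and turns the commanded pose from where the row before left it, along the tool's axes as they then stand; what a row does not reach is not made up. A row lasts 1/12 s, in which the tool goes at most 41.7 mm and 7.16 degrees, less where a joint would pass 70% of its speed; a pose out of reach is approached as far as the arm can. A call is refused whole if a number of a shift passes 41.7 or a number of a turn 0.125, either way. A call with a gripper value outside its range is refused whole. The fingers move at their own pace and stop on an object; FORCE is the grip in N (left out, the last holds). Time passes only in rows, so rows that do not move let the fingers close. It gives the time, the measured TCP pose, the force and the opening at its end, in the units of the state.
- sense(): the state, without advancing time (a new reading comes with each control period).
- eyes.capture(name): name is "side" or "top" or "wrist"; returns a dict with "pixels" (420x560x3 uint8, red, green, blue), "mtx" (3x3 intrinsics, pixels), "R" (3x3) and "t" (3): a world point X has camera coordinates R X + t. Camera axes: x right, y down, z forward; pixel columns grow to the right and rows downward; lengths in mm; the calibration is good to about 2 mm. A picture is of the moment at which its call begins. There is no depth.
- ctrl.finish_job(): hands the job in, once; it reports no verdict.
The state is a dict: "time_s": time; "joints": joint angles; "dq": joint speeds; "tau": joint torques, N m; "eef_pos": TCP position; "ee_rot": TCP orientation; "force": force on the tool from outside, world axes, zero at the start; "wrist_torque": the same for the moment, N m; "grip_width": opening from 0.0 (shut) to 1.0 (fully open).
Only numpy, scipy, OpenCV 4.12 (cv2) and the standard library are available. Lean on these libraries where they do the work, as an engineer would, in place of code of your own. Each camera call takes 0.05 s, during which the arm holds its last target.

## Task

Put the small steel pinion away: lay it flat, hub up, in the empty rear compartment of the dark steel box that stands side-on, reaching in under the half-open lid, and let go of it. Then shut the lid fully, and after that fold the hasp down flat against the front of the box. Leave the feeler gauge in the front compartment and the things lying on the bench where they are.

Things in the scene. Friction and masses are not known exactly. Their poses are not given: they have to be found in the camera images.
- pinion_center (a point): centre (half-way up, 14 mm over its underside) of the loose steel pinion, dark grey, 0.2 to 0.4 kg, standing flat on the bench: toothed rim 56 mm across and 16 mm high, with a round hub 30 mm across above it, from 16 to 28 mm over the underside; z is its axis, hub up. It can be gripped across the hub from any side
- box_base (a point): centre of the underside of the steel box, which is fixed to the bench with its front to the robot's right: x from its front (hasp side) to its rear (hinge side), y to the left, z up. Walls 165 mm long (x -82 to +83) and 118 mm wide (y +-59), 2 mm thick, rim 82 mm high; a grey insert fills it to 36 mm above the bench
- rear_floor (a point): centre of the floor of the empty rear compartment (x -5 to +81, y +-56 mm in the box's axes), 38 mm behind the box's middle, 36 mm above the bench; axes as the box's. A divider 4 mm thick, its top 50 mm above the bench, stands across the box at x = -7 mm; the front compartment (x -80 to -9) holds a feeler gauge
- lid_hinge (a point): middle of the lid's hinge line, which runs along the box's y at the rear, 86 mm behind the box's middle and 84 mm above the bench; fixed to the box, axes as the box's
- lid_edge (a point): middle of the lid's front edge, at its outer face, 173 mm from the hinge line; moves with the lid, its x runs from this edge to the hinge, z out of the lid. The lid is 124 mm wide, has a 14 mm rim turned down at front and sides, and a carrying handle on its middle line, 8 mm wide, 20 mm high, 37 to 137 mm from this edge
- partsbox_lid (a joint): opening angle of the lid (rad): 0 shut, 1.0 to 1.15 at the start, when the lid leans over the rear compartment. A stiff friction hinge: it stays where it is left; closing it takes about 1 to 3 N at the front edge, pushed on the outer face. Shut, the outer face is level, 85 mm above the bench
- partsbox_hasp (a joint): angle of the hasp to the lid (rad): 0 folded flat against the front, 1.57 sticking straight out, 1.3 to 1.9 at the start. It has slight friction and stays where left. A steel flap 22 mm wide, 2 mm thick, reaching 27 mm from its hinge line; with the lid shut that line is at x = -88, y = -30 (right of the middle), z = 76 mm in the box's axes
- hasp_tip (a point): middle of the hasp's free end, 27 mm from its hinge; moves with lid and hasp
- gauge_center (a point): centre of a loose steel feeler gauge set, 22 x 99 x 10 mm, lying across the box in the front compartment: it stays there
- multimeter: hand-held meter, black and orange, lying on the bench, 116 x 66 x 30 mm, long along its x; origin under its centre: leave it
- cutters: pliers with red handles lying on the bench, 58 x 179 x 14 mm, long along their y; origin under the centre: leave them
- driver: screwdriver with a red handle lying on the bench, 25 x 160 x 25 mm, long along its y; origin under its centre: leave it
There are look-alikes about, which are no part of the job. There is more than one size of the part that bears pinion_center; the job needs the largest.

How it is judged (in metres and radians):
On the way, in this order (a step that is already met when the one before it is completed fails the run):
1. the pinion lies flat, hub up, in the rear compartment, let go (x of pinion_center in the frame of box_base between 0.018 and 0.058 m and z of pinion_center in the frame of box_base between 0.045 and 0.055 m and y of pinion_center in the frame of box_base between -0.032 and 0.032 m and angle between pinion_center's own z axis and vertical below 0.12 rad and contact force between the fingers and pinion below 0.1 N), for 0.2 s.
2. the lid is shut (value of joint partsbox_lid below 0.04 rad), for 0.2 s.
At the end, for the whole second after the job is handed in: the pinion lies flat on the floor of the rear compartment, hub up (tilted less than 0.12 rad), the feeler gauge still lies in the front compartment, the lid is shut (under 0.04 rad) and the hasp folded down (under 0.2 rad) (x of pinion_center in the frame of box_base between 0.018 and 0.058 m and z of pinion_center in the frame of box_base between 0.045 and 0.055 m and y of pinion_center in the frame of box_base between -0.032 and 0.032 m and angle between pinion_center's own z axis and vertical below 0.12 rad and x of gauge_center in the frame of box_base below -0.03 m and z of gauge_center in the frame of box_base below 0.055 m and value of joint partsbox_lid below 0.04 rad and value of joint partsbox_hasp below 0.2 rad); the robot touches nothing.
It fails at once if the feeler gauge is taken out of the front compartment (distance of gauge_center from where it was at the start of the episode above 0.045 m).
It fails at once if the meter, pliers or screwdriver are displaced by more than 30 mm (distance of any of multimeter, cutters, driver from where it was at the start of the episode above 0.03 m).
It also fails if it takes over 62 s, if anything falls off the work surface, if the arm or the gripper's body presses on something with over 40 N, if the wrist force passes 120 N, or if a joint passes its speed limit or range.

## Working session

There is one attempt and no reset: what is moved stays moved. The work goes in short steps, Python scripts to look and compute and a shell command to move; the robot and the scene stay as the last step left them, time stands still between calls to the robot, and variables do not carry over. Pictures are saved under pics/ and viewed, and the job is handed in when it is done.

```bash
mkdir -p pics
python3 - <<'E'
from rig import sense, eyes, ctrl
import cv2,numpy as np
print(sense()); print(ctrl.pinch_z)
for n in ["side","top","wrist"]:
    c=eyes.capture(n); cv2.imwrite(f"pics/{n}0.png",c["pixels"][:,:,::-1]); print(n,c["mtx"].tolist(),np.round(c["R"],4).tolist(),np.round(c["t"],1).tolist(), (-c["R"].T@c["t"]).round(0))
E
```

```text
{'time_s': 0.0, 'joints': array([ 1.00761184e+00,  3.13420557e-01,  1.49845222e+00, -1.47376771e-05,
        1.33101661e+00, -2.23419780e-01]), 'dq': array([-0.00120671,  0.00095142, -0.00051901,  0.00128901,  0.00017673,
       -0.00054638]), 'tau': array([ 4.69737079e-04, -4.12266004e+01, -2.59748268e+01, -1.18345897e-04,
        4.03627098e-03, -2.30954191e-05]), 'eef_pos': array([174.84206052, 494.74580301, 230.74445024]), 'ee_rot': array([-0.6965024 ,  0.6973532 , -0.11971778,  0.11937572]), 'force': array([-0.65563983, -0.28862127, -1.21651221]), 'wrist_torque': array([-0.00253463,  0.00095904,  0.01255419]), 'grip_width': 1.0015409553048449}
18.700000000000003
side [[417.28216755726675, 0.0, 283.1205502902364], [0.0, 417.28216755726675, 210.98183605041018], [0.0, 0.0, 1.0]] [[0.9972, -0.0739, -0.0106], [-0.0434, -0.4571, -0.8884], [0.0608, 0.8863, -0.459]] [-524.7, 47.4, 1071.0] [ 460. -966.  528.]
top [[401.5932547213718, 0.0, 275.29651309506914], [0.0, 401.5932547213718, 205.8625450199262], [0.0, 0.0, 1.0]] [[-0.0166, -0.9999, 0.0013], [-0.98, 0.016, -0.1986], [0.1985, -0.0046, -0.9801]] [-99.6, 528.2, 1113.0] [ 295. -103. 1196.]
wrist [[346.5620833586757, 0.0, 278.55996170470166], [0.0, 346.5620833586757, 211.60442913420113], [0.0, 0.0, 1.0]] [[0.3333, 0.9428, -0.0012], [0.9099, -0.3213, 0.2625], [0.2471, -0.0886, -0.9649]] [-525.8, -34.4, 377.9] [113. 518. 373.]
```

View pics/side0.png

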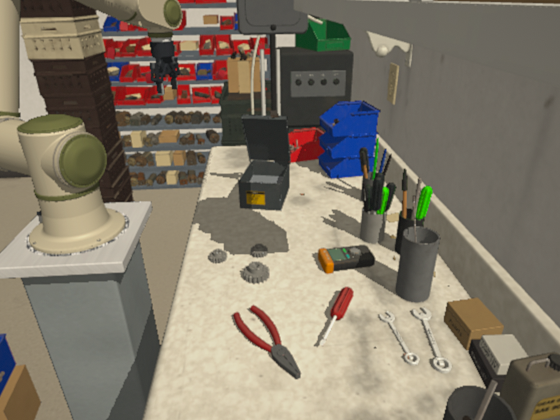

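View pics/top0.png

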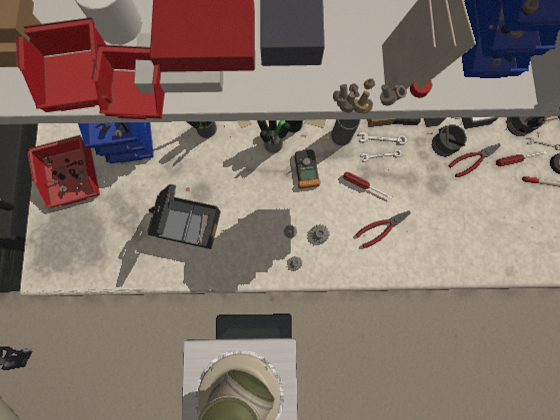

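View pics/wrist0.png

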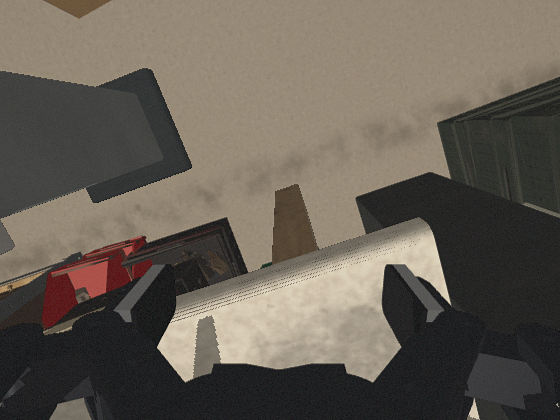

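Run:
```python
import cv2,numpy as np
a=cv2.imread("pics/side0.png");b=cv2.imread("pics/top0.png")
A=cv2.resize(a[100:300,190:310],None,fx=5,fy=5,interpolation=cv2.INTER_CUBIC)
cv2.imwrite("pics/sA.png",A[:600]);cv2.imwrite("pics/sB.png",A[500:])
B=cv2.resize(b[170:280,135:345],None,fx=3.8,fy=3.8,interpolation=cv2.INTER_CUBIC)
cv2.imwrite("pics/tA.png",B); print(B.shape)
```

```text
(418, 798, 3)
```

View pics/sA.png

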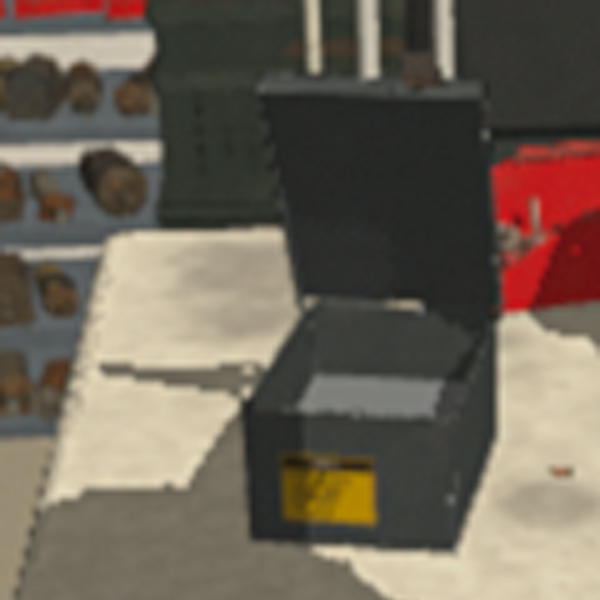

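View pics/sB.png

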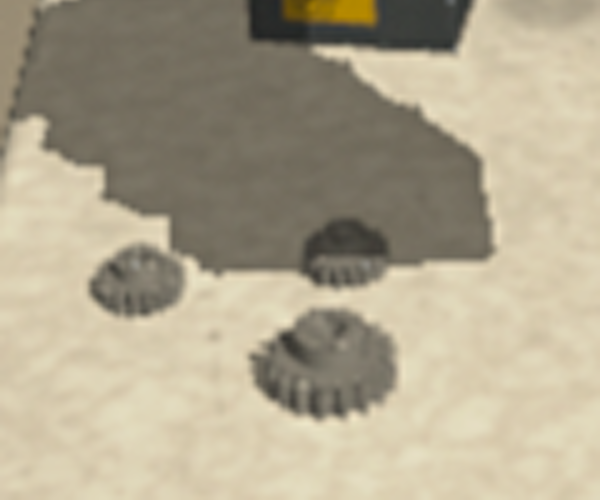

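View pics/tA.png

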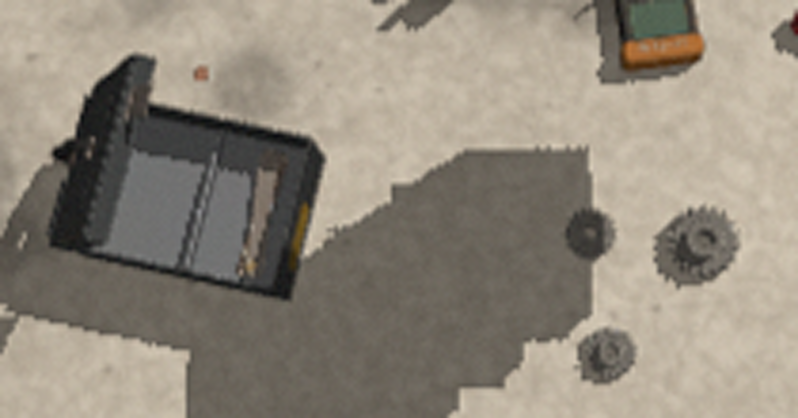

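```bash
cat > h.py <<'E'
import cv2,numpy as np
from scipy.optimize import least_squares
from scipy.spatial.transform import Rotation as Rn
from rig import sense, eyes, ctrl
def proj(c,X):
    X=np.atleast_2d(X); Y=X@np.array(c["R"]).T+np.array(c["t"]); p=Y@np.array(c["mtx"]).T; return p[:,:2]/p[:,2:]
def onz(c,uv,z):
    d=np.linalg.inv(c["mtx"])@np.array([*uv,1.]); d=c["R"].T@d; o=-c["R"].T@c["t"]; return o+d*(z-o[2])/d[2]
def tri(obs):
    return least_squares(lambda X:np.concatenate([(proj(c,X)-uv).ravel() for c,uv in obs]),[350,0,50.])
def Rt(s=None):
    s=s or sense(); q=s["ee_rot"]; return Rn.from_quat([q[1],q[2],q[3],q[0]]).as_matrix()
def boxT(x,y,yaw):
    T=np.eye(4);T[:3,:3]=Rn.from_euler('z',yaw).as_matrix();T[:2,3]=x,y;return T
def tf(T,X): return np.atleast_2d(X)@T[:3,:3].T+T[:3,3]
def cap(n,f=None):
    c=eyes.capture(n)
    if f: cv2.imwrite("pics/"+f,c["pixels"][:,:,::-1])
    return c
E
python3 - <<'E'
from h import *
s=eyes.capture("side");t=eyes.capture("top")
print("tool R cols",Rt().round(3).tolist())
# pinions
for a,b in [((256,272),(318.5,234.5)),((217,255),(294.5,263.5)),((260,250),(290,231.5))]:
    r=tri([(s,a),(t,b)]);print("pin",r.x.round(1),r.cost)
# box: rim corners top: zoom px/3.8+(135,170)
z=lambda u,v:(135+u/3.8,170+v/3.8)
fr=z(321,152);fl=z(289,297);rl=z(55,245)
for n,p in dict(fr=fr,fl=fl,rl=rl).items(): print(n,onz(t,p,82).round(1))
zs=lambda u,v:(190+u/5,100+v/5)
for n,p in dict(bl=zs(251,540),br=zs(457,548)).items(): print(n,onz(s,p,0).round(1))
print("tl",onz(s,zs(246,408),82).round(1))
E
```

```text
tool R cols [[0.943, -0.0, 0.333], [-0.333, -0.0, 0.943], [-0.0, -1.0, -0.001]]
pin [ 449.6 -235.6    6.4] 0.6898879845086925
pin [ 363.3 -161.9    6.4] 0.09195403904573758
pin [ 460.  -150.8    6.9] 0.7390038878261247
fr [511.2  49.6  82. ]
fl [404.   71.8  82. ]
rl [444.9 244.   82. ]
bl [411.7  82.9   0. ]
br [526.   62.2   0. ]
tl [413.8  78.9  82. ]
```

```bash
cat > fit.py <<'E'
from h import *
s=eyes.capture("side");t=eyes.capture("top")
z=lambda u,v:(135+u/3.8-.4,170+v/3.8-.4); zs=lambda u,v:(190+u/5-.4,100+v/5-.4)
obs=[(t,z(321,152),(-82,-59,82)),(t,z(289,297),(-82,59,82)),(s,zs(251,540),(-82,59,0)),(s,zs(457,548),(-82,-59,0)),(s,zs(247,408),(-82,59,82))]
r=least_squares(lambda p:np.concatenate([(proj(c,tf(boxT(*p),X))-uv).ravel() for c,uv,X in obs]),[470,150,1.3],x_scale=[1,1,.01])
print(r.x,r.fun.round(1))
np.save("box.npy",r.x)
T=boxT(*r.x)
def draw(img,c,off,f,P,col):
    q=((proj(c,tf(T,P))-off+.5)*f*8).astype(int)
    cv2.polylines(img,[q.reshape(-1,1,2)],False,col,1,cv2.LINE_AA,3)
def lidpts(a,w=62,inn=0):
    L=173;return [(86-l*np.cos(a)-h*np.sin(a)*-1,y,84+l*np.sin(a)+h*np.cos(a)) for l,y,h in [(0,w,1),(L,w,1),(L,-w,1),(0,-w,1),(0,w,1)]]
for c,n,off,sh in [(s,"side",(225,100),(130,90)),(t,"top",(135,175),(95,90))]:
    f=6;img=c["pixels"][off[1]:off[1]+sh[0],off[0]:off[0]+sh[1],::-1].copy()
    img=cv2.resize(img,None,fx=f,fy=f,interpolation=cv2.INTER_CUBIC)[:600]
    for h in (0,82): draw(img,c,off,f,[(-82,59,h),(-82,-59,h),(83,-59,h),(83,59,h),(-82,59,h)],(0,255,0))
    draw(img,c,off,f,[(-7,56,50),(-7,-56,50)],(255,255,0))
    for a,col in ((1.0,(0,0,255)),(1.15,(255,0,255))): draw(img,c,off,f,lidpts(a),col)
    cv2.imwrite(f"pics/fit_{n}.png",img)
E
python3 fit.py
```

```text
[482.64996394 144.7824516    1.35434341] [-0.4 -3.5 -1.6 -0.8 -1.2  1.4 -0.6  2.1 -2.2  0.7]
```

View pics/fit_side.png

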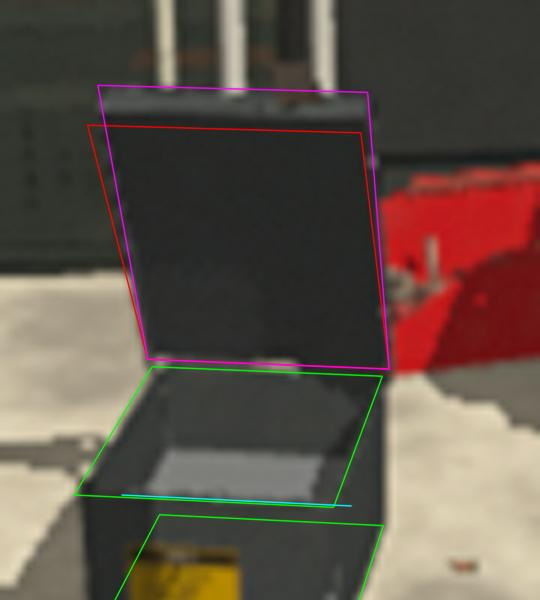

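View pics/fit_top.png

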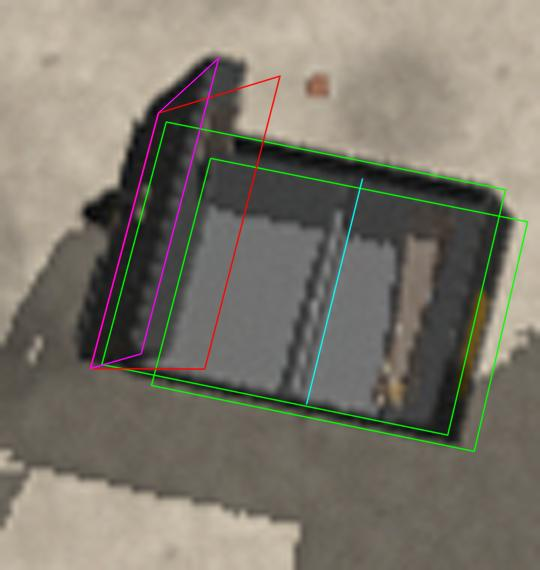

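```bash
sed -i 's/(t,z(321,152),(-82,-59,82)),(t,z(289,297),(-82,59,82))/(t,z(322,155),(-82,-59,0)),(t,z(289,299),(-82,59,0))/' fit.py; python3 fit.py
```

```text
[485.51634993 153.91085711   1.36585686] [-0.1 -0.2  0.1  0.2  0.2 -0.   0.6  0.5 -0.8 -0.5]
```

View pics/fit_side.png

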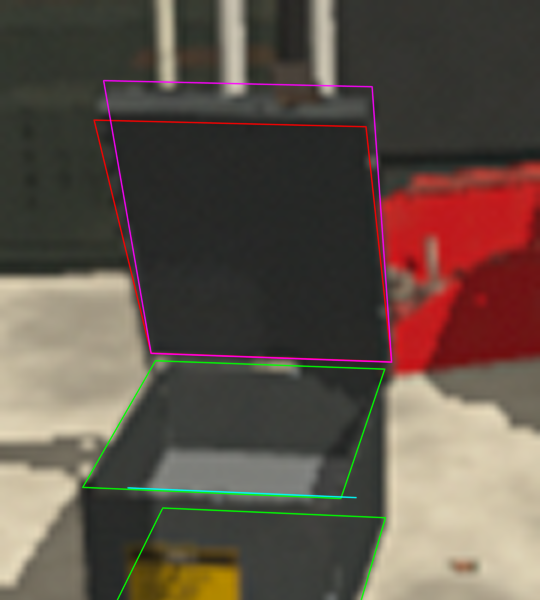

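View pics/fit_top.png

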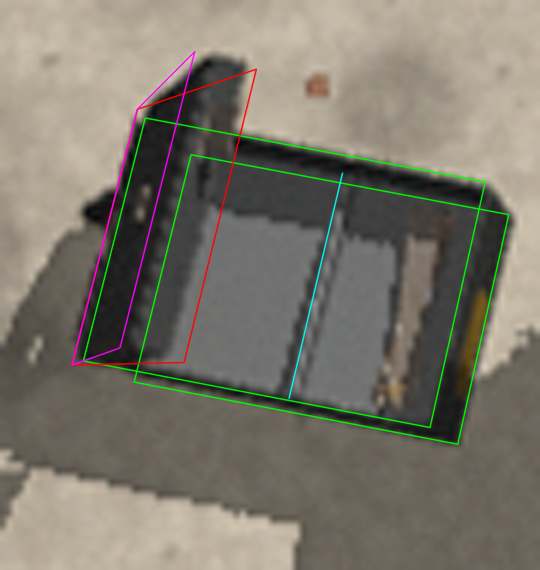

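The pinions are at side (256,272)/top (318,234), (217,255)/(294,264) and (260,250)/(290,231). The first is clearly the largest (crop sB: 145 px across against about 95 and 85), so it is the target. I'm moving out past the box at x≈300, away from the lid.

```bash
python3 -m handwheel '[{"tx":23,"tz":-34,"ty":-3,"grip":60},{"tx":23,"tz":-34,"ty":-3},{"tx":23,"tz":-34,"ty":-3},{"tx":23,"tz":-34,"ty":-3},{"tx":23,"tz":-34,"ty":-3},{"tx":23,"tz":-34},{"tx":23,"tz":-34},{"tx":23,"tz":-34},{"tx":23,"tz":-34},{"tx":23,"tz":-34}]' 40
python3 -m handwheel '[{"tx":23,"tz":-34,"grip":60},{"tx":23,"tz":-34},{"wy":-0.125},{"wy":-0.125},{"wy":-0.125},{"wy":-0.125},{"wy":-0.125},{"wy":-0.125},{"wy":-0.125},{"wy":-0.125}]'
python3 - <<'E'
from h import *
s=sense();print(s['joints'].round(3),Rt(s).round(3).tolist(),s['eef_pos'].round(1))
E
```

```text
[ 1.008  0.313  1.498  0.     1.331 -0.223] [[0.943, -0.0, 0.333], [-0.333, -0.0, 0.943], [-0.0, -1.0, -0.0]] [175.  495.  231.2]invalid input
invalid input
```

```bash
python3 -m handwheel '[{"grip":60,"tx":23,"ty":-3,"tz":-34,"wx":0,"wy":0,"wz":0},{"grip":60,"tx":23,"ty":-3,"tz":-34,"wx":0,"wy":0,"wz":0}]' 40
python3 -m handwheel '[{"grip":60,"tx":23,"ty":-3,"tz":-34}]'
python3 -m handwheel '[{"grip":60,"tx":23.0,"ty":-3.0,"tz":-34.0,"wx":0.0,"wy":0.0,"wz":0.0}]' 40.0
```

```text
time_s: 0.62
eef_pos: [195.4, 415.0, 236.4]
ee_rot: [-0.697, 0.698, -0.119, 0.118]
force: [1.6, -0.3, 0.9]
grip_width: 0.75
time_s: 0.7
eef_pos: [205.8, 374.4, 240.0]
ee_rot: [-0.697, 0.697, -0.119, 0.119]
force: [0.6, 0.3, -0.8]
grip_width: 0.7invalid input
```

```bash
python3 -m handwheel '[{"grip":60,"tx":23,"ty":-3,"tz":-34},{"grip":60,"tx":23,"ty":-3,"tz":-34},{"grip":60,"tx":23,"ty":0,"tz":-34},{"grip":60,"tx":23,"ty":0,"tz":-34},{"grip":60,"tx":23,"ty":0,"tz":-34},{"grip":60,"tx":23,"ty":0,"tz":-34},{"grip":60,"tx":23,"ty":0,"tz":-34},{"grip":60,"tx":23,"ty":0,"tz":-34},{"grip":60,"tx":23,"ty":0,"tz":-34},{"grip":60,"tx":23,"ty":0,"tz":-34}]'
python3 -m handwheel '[{"grip":60,"wy":-0.125},{"grip":60,"wy":-0.125},{"grip":60,"wy":-0.125},{"grip":60,"wy":-0.125},{"grip":60,"wy":-0.125},{"grip":60,"wy":-0.125},{"grip":60,"wy":-0.125},{"grip":60,"wy":-0.125}]'
python3 - <<'E'
from h import *
s=sense();print(s['joints'].round(3),Rt(s).round(3).tolist(),s['eef_pos'].round(1))
E
```

```text
[ 0.793  0.088  1.752 -0.     1.302 -0.44 ] [[0.943, -0.0, 0.332], [-0.332, -0.001, 0.943], [-0.0, -1.0, -0.001]] [205.8 374.4 240. ]invalid input
invalid input
```

```bash
python3 -m handwheel '[{"grip":60,"tx":23,"ty":-3,"tz":-34,"wx":0,"wy":0,"wz":0},{"grip":60,"tx":23,"ty":-3,"tz":-34,"wx":0,"wy":0,"wz":0},{"grip":60,"tx":23,"ty":0,"tz":-34,"wx":0,"wy":0,"wz":0},{"grip":60,"tx":23,"ty":0,"tz":-34,"wx":0,"wy":0,"wz":0},{"grip":60,"tx":23,"ty":0,"tz":-34,"wx":0,"wy":0,"wz":0},{"grip":60,"tx":23,"ty":0,"tz":-34,"wx":0,"wy":0,"wz":0},{"grip":60,"tx":23,"ty":0,"tz":-34,"wx":0,"wy":0,"wz":0},{"grip":60,"tx":23,"ty":0,"tz":-34,"wx":0,"wy":0,"wz":0},{"grip":60,"tx":23,"ty":0,"tz":-34,"wx":0,"wy":0,"wz":0}]'
python3 -m handwheel '[{"grip":60,"tx":0,"ty":0,"tz":0,"wx":0,"wy":-0.125,"wz":0},{"grip":60,"tx":0,"ty":0,"tz":0,"wx":0,"wy":-0.125,"wz":0},{"grip":60,"tx":0,"ty":0,"tz":0,"wx":0,"wy":-0.125,"wz":0},{"grip":60,"tx":0,"ty":0,"tz":0,"wx":0,"wy":-0.125,"wz":0},{"grip":60,"tx":0,"ty":0,"tz":0,"wx":0,"wy":-0.125,"wz":0},{"grip":60,"tx":0,"ty":0,"tz":0,"wx":0,"wy":-0.125,"wz":0},{"grip":60,"tx":0,"ty":0,"tz":0,"wx":0,"wy":-0.125,"wz":0},{"grip":60,"tx":0,"ty":0,"tz":0,"wx":0,"wy":-0.125,"wz":0}]'
python3 - <<'E'
from h import *
s=sense();print(s['joints'].round(3),Rt(s).round(3).tolist(),s['eef_pos'].round(1))
E
```

```text
time_s: 1.45
eef_pos: [298.5, 19.4, 246.7]
ee_rot: [-0.697, 0.697, -0.119, 0.12]
force: [1.5, 0.9, 0.1]
grip_width: 0.707
time_s: 2.12
eef_pos: [298.6, 21.3, 246.4]
ee_rot: [-0.668, 0.668, 0.231, -0.231]
force: [0.1, -0.6, -0.1]
grip_width: 0.703
[-0.328 -0.237  2.032 -0.     1.347 -2.565] [[0.786, 0.0, -0.618], [0.618, -0.0, 0.786], [0.0, -1.0, -0.0]] [298.6  21.3 246.4]
```

```bash
cat > kin.py <<'E'
from h import *
E=lambda s,a:Rn.from_euler(s,a)
def fk(j): return E('z',j[0])*E('y',j[1]+j[2])*E('z',j[3])*E('y',j[4])*E('z',j[5])
j0=[1.00761184e+00,3.13420557e-01,1.49845222e+00,0,1.33101661,-.22341978]
R0=Rn.from_quat([0.6973532,-0.11971778,0.11937572,-0.6965024])
C=fk(j0).inv()*R0
def wrist(j1,p,R):  # -> candidate j4,j5,j6
    M=(E('y',p).inv()*E('z',j1).inv()*R*C.inv())
    a=M.as_euler('ZYZ')  # j4,j5,j6
    return a
def orient(yaw,th,flip=0):
    R=Rn.from_euler('z',yaw)*Rn.from_matrix(np.array([[1,0,0],[0,0,-1],[0,1,0.]]).T)
    # columns: x=(1,0,0), y=(0,0,-1), z=(0,1,0)
    R=Rn.from_matrix(np.column_stack([[np.cos(yaw),np.sin(yaw),0],[0,0,-1],np.cross([np.cos(yaw),np.sin(yaw),0],[0,0,-1])]))
    return R*E('z',th)
if __name__=="__main__":
    s=sense();print((fk(s['joints'])*C).as_matrix().round(3).tolist())
    for lab,yaw,sg in (("camdown",1.366,-1),("camup",1.366-np.pi,1)):
      for th in (0.4,.6,.8):
        for p in (1.7,2.0): 
          for j1 in (-.1,.1): print(lab,th,p,j1,wrist(j1,p,orient(yaw,sg*th)).round(2))
E
python3 kin.py
```

```text
[[0.786, 0.0, -0.618], [0.618, -0.0, 0.786], [0.0, -1.0, -0.0]]
camdown 0.4 1.7 -0.1 [ 0.4   1.41 -3.1 ]
camdown 0.4 1.7 0.1 [ 0.39  1.33 -2.91]
camdown 0.4 2.0 -0.1 [0.44 1.14 3.06]
camdown 0.4 2.0 0.1 [ 0.44  1.06 -3.04]
camdown 0.6 1.7 -0.1 [ 0.61  1.41 -3.13]
camdown 0.6 1.7 0.1 [ 0.59  1.29 -2.96]
camdown 0.6 2.0 -0.1 [0.66 1.16 2.97]
camdown 0.6 2.0 0.1 [0.67 1.05 3.13]
camdown 0.8 1.7 -0.1 [0.81 1.41 3.12]
camdown 0.8 1.7 0.1 [ 0.8   1.26 -3.02]
camdown 0.8 2.0 -0.1 [0.87 1.2  2.89]
camdown 0.8 2.0 0.1 [0.9  1.06 3.02]
camup 0.4 1.7 -0.1 [0.4  1.41 0.05]
camup 0.4 1.7 0.1 [0.39 1.33 0.23]
camup 0.4 2.0 -0.1 [ 0.44  1.14 -0.08]
camup 0.4 2.0 0.1 [0.44 1.06 0.1 ]
camup 0.6 1.7 -0.1 [0.61 1.41 0.01]
camup 0.6 1.7 0.1 [0.59 1.29 0.18]
camup 0.6 2.0 -0.1 [ 0.66  1.16 -0.17]
camup 0.6 2.0 0.1 [ 0.67  1.05 -0.01]
camup 0.8 1.7 -0.1 [ 0.81  1.41 -0.02]
camup 0.8 1.7 0.1 [0.8  1.26 0.12]
camup 0.8 2.0 -0.1 [ 0.87  1.2  -0.25]
camup 0.8 2.0 0.1 [ 0.9   1.06 -0.12]
```

```bash
python3 -m handwheel '[{"grip":60,"tx":0,"ty":0,"tz":0,"wx":0,"wy":0.122,"wz":0},{"grip":60,"tx":0,"ty":0,"tz":0,"wx":0,"wy":0.122,"wz":0},{"grip":60,"tx":0,"ty":0,"tz":0,"wx":0,"wy":0.122,"wz":0},{"grip":60,"tx":0,"ty":0,"tz":0,"wx":0,"wy":0.122,"wz":0},{"grip":60,"tx":0,"ty":0,"tz":0,"wx":0,"wy":0.122,"wz":0},{"grip":60,"tx":0,"ty":0,"tz":0,"wx":0,"wy":0.122,"wz":0},{"grip":60,"tx":0,"ty":0,"tz":0,"wx":0,"wy":0.122,"wz":0},{"grip":60,"tx":0,"ty":0,"tz":0,"wx":0,"wy":0.122,"wz":0},{"grip":60,"tx":0,"ty":0,"tz":0,"wx":0,"wy":0.122,"wz":0},{"grip":60,"tx":0,"ty":0,"tz":0,"wx":0,"wy":0.122,"wz":0}]'
python3 -m handwheel '[{"grip":60,"tx":0,"ty":0,"tz":0,"wx":0,"wy":0.122,"wz":0},{"grip":60,"tx":0,"ty":0,"tz":0,"wx":0,"wy":0.122,"wz":0},{"grip":60,"tx":0,"ty":0,"tz":0,"wx":0,"wy":0.122,"wz":0},{"grip":60,"tx":0,"ty":0,"tz":0,"wx":0,"wy":0.122,"wz":0},{"grip":60,"tx":0,"ty":0,"tz":0,"wx":0,"wy":0.122,"wz":0},{"grip":60,"tx":0,"ty":0,"tz":0,"wx":0,"wy":0.122,"wz":0},{"grip":60,"tx":0,"ty":0,"tz":0,"wx":0,"wy":0.122,"wz":0},{"grip":60,"tx":0,"ty":0,"tz":0,"wx":0,"wy":0.122,"wz":0},{"grip":60,"tx":0,"ty":0,"tz":0,"wx":0,"wy":0.122,"wz":0},{"grip":60,"tx":0,"ty":0,"tz":0,"wx":0,"wy":0.122,"wz":0}]'
python3 - <<'E'
from kin import *
s=sense();print(s['joints'].round(3),Rt(s).round(3).tolist(),s['eef_pos'].round(1))
for y in (-1.776,-2.2,-2.7): print(y,wrist(-.75,1.8,orient(y,.85)).round(2))
d=np.array([450,-210,225])-s['eef_pos'];print(Rt(s).T@d)
E
```

```text
time_s: 2.95
eef_pos: [298.6, 21.3, 246.4]
ee_rot: [-0.679, 0.679, -0.197, 0.198]
force: [-0.3, -0.2, -0.2]
grip_width: 0.705
time_s: 3.78
eef_pos: [298.6, 21.4, 246.4]
ee_rot: [-0.444, 0.443, -0.551, 0.551]
force: [0.2, -0.6, -0.3]
grip_width: 0.701
[-0.328 -0.237  2.032  0.     1.347 -0.113] [[-0.213, 0.0, 0.977], [-0.977, -0.0, -0.213], [0.0, -1.0, 0.0]] [298.6  21.4 246.4]
-1.776 [ 0.72  1.8  -0.54]
-2.2 [ 0.84  1.51 -0.25]
-2.7 [0.88 1.14 0.07]
[193.72578047  21.45611593 197.24744961]
```

```bash
python3 -m handwheel '[{"grip":60,"tx":27.7,"ty":3,"tz":28,"wx":0,"wy":0,"wz":0},{"grip":60,"tx":27.7,"ty":3,"tz":28,"wx":0,"wy":0,"wz":0},{"grip":60,"tx":27.7,"ty":3,"tz":28,"wx":0,"wy":0,"wz":0},{"grip":60,"tx":27.7,"ty":3,"tz":28,"wx":0,"wy":0,"wz":0},{"grip":60,"tx":27.7,"ty":3,"tz":28,"wx":0,"wy":0,"wz":0},{"grip":60,"tx":27.7,"ty":3,"tz":28,"wx":0,"wy":0,"wz":0},{"grip":60,"tx":27.7,"ty":3,"tz":28,"wx":0,"wy":0,"wz":0},{"grip":60,"tx":0,"ty":0,"tz":0,"wx":0,"wy":0,"wz":0}]'
python3 - <<'E'
from h import *
c=cap("wrist","w1.png");print(Rt(c and None).round(3).tolist())
import pickle;pickle.dump(c,open("w1.pkl","wb"))
E
```

```text
time_s: 4.45
eef_pos: [452.0, -213.6, 223.3]
ee_rot: [0.444, -0.445, 0.55, -0.55]
force: [1.7, 0.2, -0.1]
grip_width: 0.706
[[-0.21, -0.002, 0.978], [-0.978, 0.001, -0.21], [-0.001, -1.0, -0.002]]
```

View pics/w1.png

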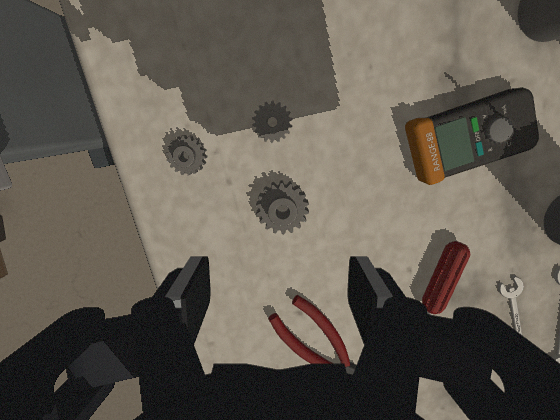

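Run:
```python
from h import *
a=cv2.imread("pics/w1.png")
cv2.imwrite("pics/w1z.png",cv2.resize(a[160:245,235:320],None,fx=7,fy=7,interpolation=cv2.INTER_CUBIC))
```

View pics/w1z.png

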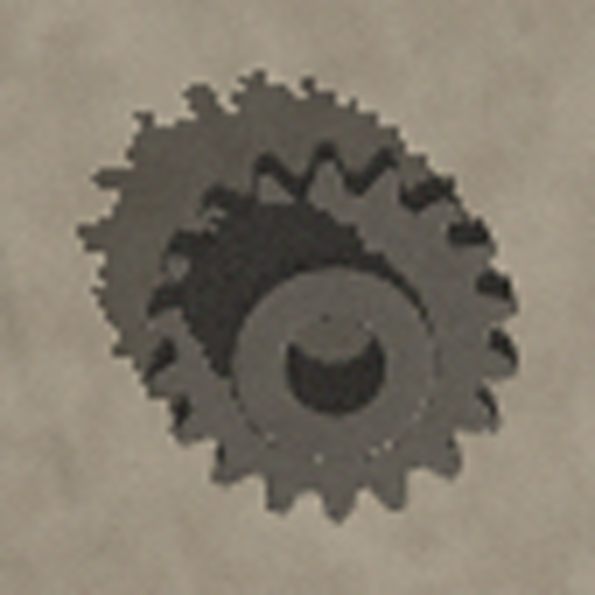

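Run:
```python
from kin import *
import pickle;c=pickle.load(open("w1.pkl","rb"))
P=onz(c,(282.4,211.9),28);print(P,onz(c,(282.1,207.4),16)[:2])
s=sense();R=Rt(s);u=-R[:,0];u[2]=0;u/=np.linalg.norm(u)
a=np.sin(.85)*u+np.array([0,0,-np.cos(.85)])
tip=np.array([P[0],P[1],24.3])+3.3*u; pre=tip-90*a
print(tip,pre,R.T@(pre-s['eef_pos']),s['joints'].round(2))
```

```text
[ 450.92413858 -238.4904759    28.        ] [ 451.06409321 -236.89997542]
[ 451.61638053 -235.2638986    24.3       ] [ 437.43271292 -301.37474321   83.69848313] [ 91.18874977 140.04868324   6.2002612 ] [-0.67  0.26  1.59 -0.    1.3  -0.46]
```

```bash
python3 -m handwheel '[{"grip":60,"tx":30,"ty":25,"tz":2,"wx":0,"wy":0,"wz":0},{"grip":60,"tx":30,"ty":25,"tz":2,"wx":0,"wy":0,"wz":0},{"grip":60,"tx":31,"ty":25,"tz":2,"wx":0,"wy":0,"wz":0},{"grip":60,"tx":0,"ty":0,"tz":0,"wx":0,"wy":0,"wz":0.1215},{"grip":60,"tx":0,"ty":0,"tz":0,"wx":0,"wy":0,"wz":0.1215},{"grip":60,"tx":0,"ty":0,"tz":0,"wx":0,"wy":0,"wz":0.1215},{"grip":60,"tx":0,"ty":0,"tz":0,"wx":0,"wy":0,"wz":0.1215},{"grip":60,"tx":0,"ty":0,"tz":0,"wx":0,"wy":0,"wz":0.1215},{"grip":60,"tx":0,"ty":0,"tz":0,"wx":0,"wy":0,"wz":0.1215},{"grip":60,"tx":0,"ty":0,"tz":0,"wx":0,"wy":0,"wz":0.1215}]'
python3 - <<'E'
from kin import *
import pickle
c=cap("wrist","w2.png");pickle.dump(c,open("w2.pkl","wb"))
cap("side","s2.png")
s=sense();print(s['joints'].round(2),Rt(s).round(3).tolist(), s['eef_pos'].round(1))
print(proj(c,[[450.9,-238.5,28],[451,-237,16]]))
E
```

```text
time_s: 5.33
eef_pos: [437.1, -299.1, 151.5]
ee_rot: [0.633, -0.177, 0.684, -0.316]
force: [0.6, -0.0, -0.1]
grip_width: 0.705
[-1.07  0.7   1.35  0.52  1.78 -0.94] [[-0.14, 0.156, 0.978], [-0.641, 0.738, -0.209], [-0.755, -0.656, -0.003]] [ 436.2 -299.6  148.5]
[[278.70491635 264.49232417]
 [278.42512391 268.83723893]]
```

View pics/w2.png

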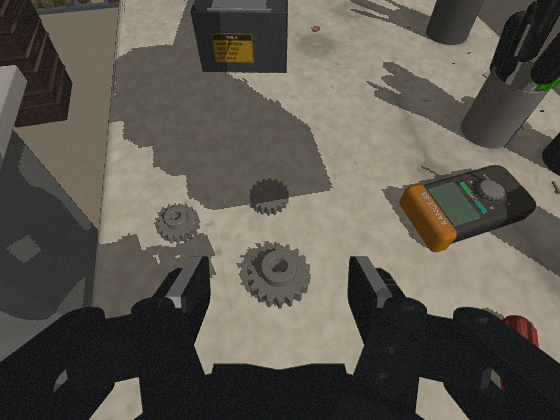

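View pics/s2.png

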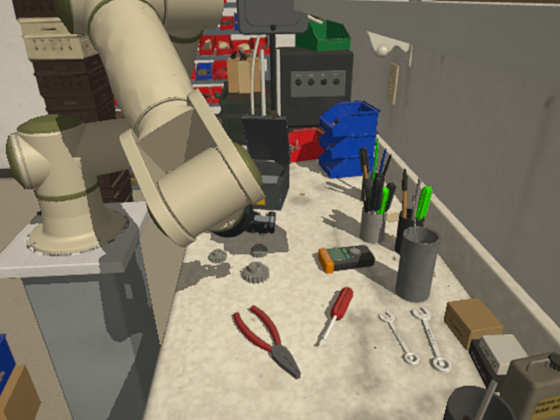

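Run:
```python
from h import *
a=cv2.imread("pics/w2.png")
cv2.imwrite("pics/w2z.png",cv2.resize(a[230:315,230:320],None,fx=6,fy=6,interpolation=cv2.INTER_CUBIC))
```

```text
(no output)
```

View pics/w2z.png

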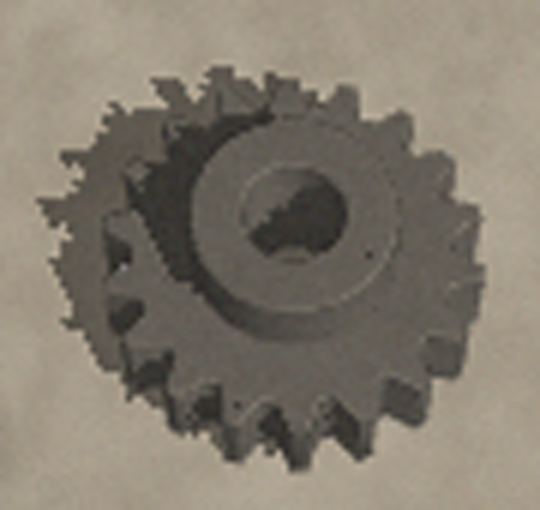

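Run:
```python
from kin import *
import pickle;c1=pickle.load(open("w1.pkl","rb"));c2=pickle.load(open("w2.pkl","rb"))
r=tri([(c1,(282.4,211.9)),(c2,(278.6,265.1))]);P=r.x;print("hub top",P,r.fun)
s=sense();R=Rt(s);a=R[:,1];u=a*[1,1,0];u/=np.linalg.norm(u);th=np.arcsin(a[:2]@u[:2]);print("tilt",th)
tip=np.array([*P[:2],16+11*np.sin(th)])+(11*np.cos(th)-4)*u; np.save("tip.npy",tip)
pre=tip-60*a
print(tip,R.T@(pre-s['eef_pos']),R.T@(tip-s['eef_pos']))
```

```text
hub top [ 450.82096396 -238.68432166   27.22890418] [-0.06749613  0.00071202  0.05615498 -0.00059398]
tilt 0.8549064384207381
[ 451.48633065 -235.53465372   24.29960468] [50.50474561 71.14951135  1.96833676] [ 50.50474561 131.14951135   1.96833676]
```

```bash
python3 -m handwheel '[{"grip":54,"tx":25,"ty":10,"tz":1,"wx":0,"wy":0,"wz":0},{"grip":54,"tx":25.5,"ty":10,"tz":1,"wx":0,"wy":0,"wz":0},{"grip":54,"tx":0,"ty":30,"tz":0,"wx":0,"wy":0,"wz":0},{"grip":54,"tx":0,"ty":30,"tz":0,"wx":0,"wy":0,"wz":0},{"grip":54,"tx":0,"ty":20,"tz":0,"wx":0,"wy":0,"wz":0},{"grip":54,"tx":0,"ty":15,"tz":0,"wx":0,"wy":0,"wz":0},{"grip":54,"tx":0,"ty":8,"tz":0,"wx":0,"wy":0,"wz":0},{"grip":54,"tx":0,"ty":4,"tz":0,"wx":0,"wy":0,"wz":0},{"grip":54,"tx":0,"ty":0,"tz":0,"wx":0,"wy":0,"wz":0},{"grip":54,"tx":0,"ty":0,"tz":0,"wx":0,"wy":0,"wz":0}]'
python3 - <<'E'
from kin import *
c=cap("wrist","w3.png")
s=sense();R=Rt(s);print(s['joints'].round(2),s['eef_pos'].round(1),R.T@(np.load("tip.npy")-s['eef_pos']))
E
```

```text
time_s: 6.27
eef_pos: [452.3, -239.5, 29.4]
ee_rot: [0.632, -0.18, 0.683, -0.318]
force: [-0.4, 0.2, 1.1]
grip_width: 0.634
[-1.    0.82  1.51  0.56  1.5  -1.04] [ 452.2 -239.7   29.3] [ 1.14585267  6.23874648 -1.57780564]
```

View pics/w3.png

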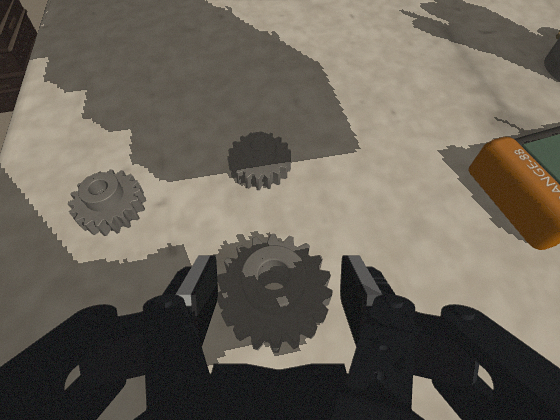

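```bash
python3 -m handwheel '[{"grip":50,"tx":1,"ty":4,"tz":-1.5,"wx":0,"wy":0,"wz":0},{"grip":44,"tx":0,"ty":3,"tz":0,"wx":0,"wy":0,"wz":0},{"grip":40,"tx":0,"ty":0,"tz":0,"wx":0,"wy":0,"wz":0},{"grip":36,"tx":0,"ty":0,"tz":0,"wx":0,"wy":0,"wz":0},{"grip":36,"tx":0,"ty":0,"tz":0,"wx":0,"wy":0,"wz":0}]' 40
python3 - <<'E'
from kin import *
c=cap("wrist","w4.png")
s=sense();R=Rt(s);print(s['force'],s['grip_width']*85.4,R.T@(np.load("tip.npy")-s['eef_pos']))
a=cv2.imread("pics/w4.png");cv2.imwrite("pics/w4z.png",cv2.resize(a[215:390,170:390],None,fx=3.4,fy=3.4,interpolation=cv2.INTER_CUBIC))
E
```

```text
time_s: 6.73
eef_pos: [451.5, -234.2, 23.2]
ee_rot: [0.632, -0.179, 0.684, -0.317]
force: [0.3, -0.3, -0.0]
grip_width: 0.423
[-0.55786605  0.94509685 -0.29380274] 36.1979831867353 [ 0.05155554 -1.64523093  0.25688263]
```

View pics/w4z.png

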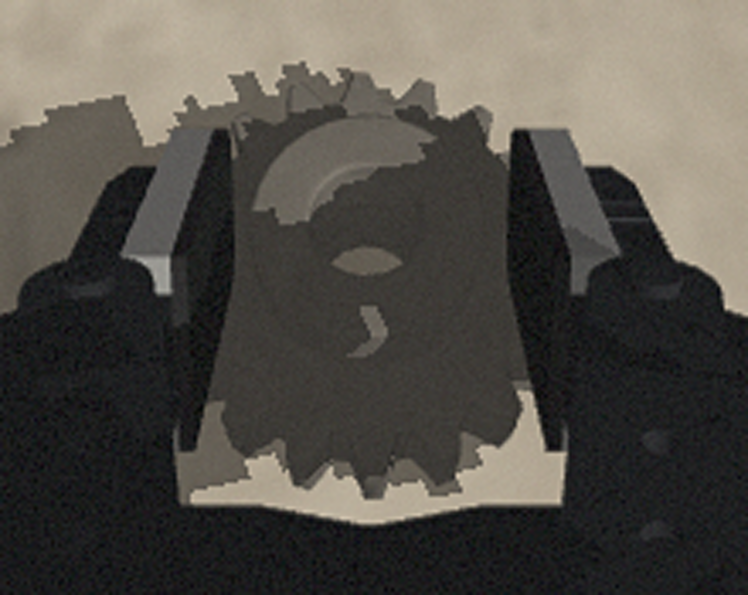

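```bash
python3 -m handwheel '[{"grip":25,"tx":0,"ty":0,"tz":0,"wx":0,"wy":0,"wz":0},{"grip":25,"tx":0,"ty":0,"tz":0,"wx":0,"wy":0,"wz":0},{"grip":22,"tx":0,"ty":0,"tz":0,"wx":0,"wy":0,"wz":0},{"grip":22,"tx":0,"ty":0,"tz":0,"wx":0,"wy":0,"wz":0},{"grip":22,"tx":0,"ty":0,"tz":0,"wx":0,"wy":0,"wz":0}]' 60
python3 - <<'E'
from kin import *
s=sense();R=Rt(s);print(s['force'],s['grip_width']*85.4)
# lift straight up
print("10mm up in tool:",R.T@np.array([0,0,10.]))
E
```

```text
time_s: 7.2
eef_pos: [451.5, -234.4, 23.5]
ee_rot: [0.632, -0.179, 0.684, -0.317]
force: [-1.4, -2.5, 5.5]
grip_width: 0.313
[-1.43476949 -2.46006253  5.51492249] 26.719116315962985
10mm up in tool: [-7.51418014e+00 -6.59826382e+00  3.35662325e-03]
```

```bash
python3 -m handwheel '[{"grip":22,"tx":-7.5,"ty":-6.6,"tz":0,"wx":0,"wy":0,"wz":0},{"grip":22,"tx":-15,"ty":-13.2,"tz":0,"wx":0,"wy":0,"wz":0},{"grip":22,"tx":-15,"ty":-13.2,"tz":0,"wx":0,"wy":0,"wz":0},{"grip":22,"tx":-7.5,"ty":-6.6,"tz":0,"wx":0,"wy":0,"wz":0},{"grip":22,"tx":0,"ty":0,"tz":0,"wx":0,"wy":0,"wz":0}]'
python3 - <<'E'
from kin import *
c=cap("wrist","w5.png");d=cap("side")
s=sense();print(s['force'],s['grip_width']*85.4,s['eef_pos'])
a=cv2.imread("pics/w5.png");A=cv2.resize(a[215:390,170:390],None,fx=2.4,fy=2.4,interpolation=cv2.INTER_CUBIC)
u=proj(d,s['eef_pos'])[0].astype(int);print(u);b=d["pixels"][u[1]-40:u[1]+60,u[0]-70:u[0]+60,::-1]
cv2.imwrite("pics/w5z.png",A);cv2.imwrite("pics/s5z.png",cv2.resize(b,None,fx=5,fy=5,interpolation=cv2.INTER_CUBIC))
E
```

```text
time_s: 7.62
eef_pos: [452.0, -234.6, 84.8]
ee_rot: [0.633, -0.18, 0.683, -0.318]
force: [0.1, -0.2, -2.1]
grip_width: 0.313
[ 0.51238881  0.91874774 -1.72327289] 26.736110630325904 [ 451.34739391 -233.98609686   82.69389683]
[254 240]
```

View pics/w5z.png

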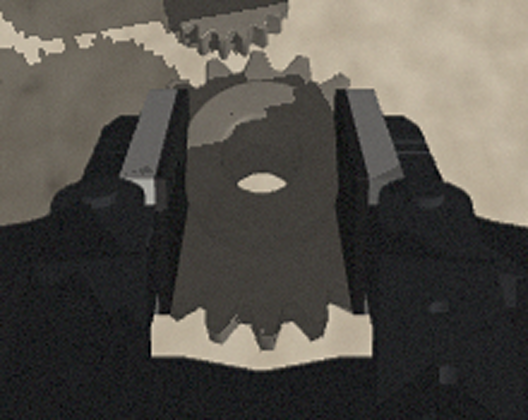

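View pics/s5z.png

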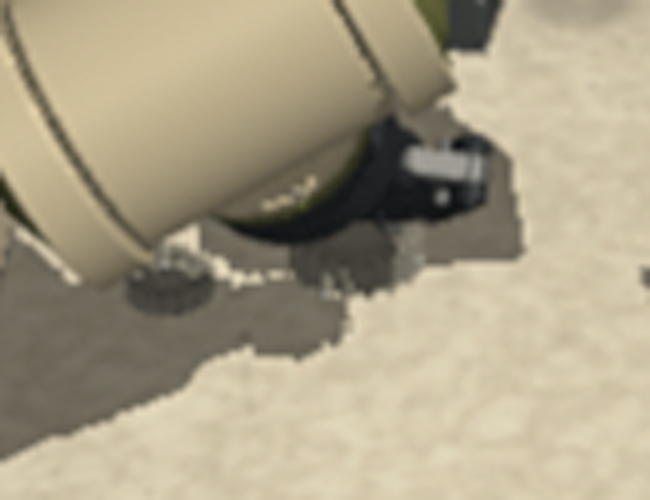

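Run:
```python
from kin import *
c=cap("wrist","w6.png");s=sense()
P0=np.array([450.82,-238.68,0]); d=s['eef_pos']-np.array([451.5,-234.4,23.5])
img=cv2.resize(c["pixels"][215:390,170:390,::-1].copy(),None,fx=3.4,fy=3.4,interpolation=cv2.INTER_CUBIC)
k=np.linspace(0,6.283,60);ci=np.c_[np.cos(k),np.sin(k),0*k]
for r,z,col in ((28,16,(0,255,0)),(28,0,(255,255,0)),(15,28,(0,0,255))):
    q=((proj(c,P0+d+[0,0,z]+r*ci)-[170,215]+.5)*3.4*8).astype(int)
    cv2.polylines(img,[q.reshape(-1,1,2)],True,col,1,cv2.LINE_AA,3)
cv2.imwrite("pics/w6z.png",img)
```

```text
(no output)
```

View pics/w6z.png

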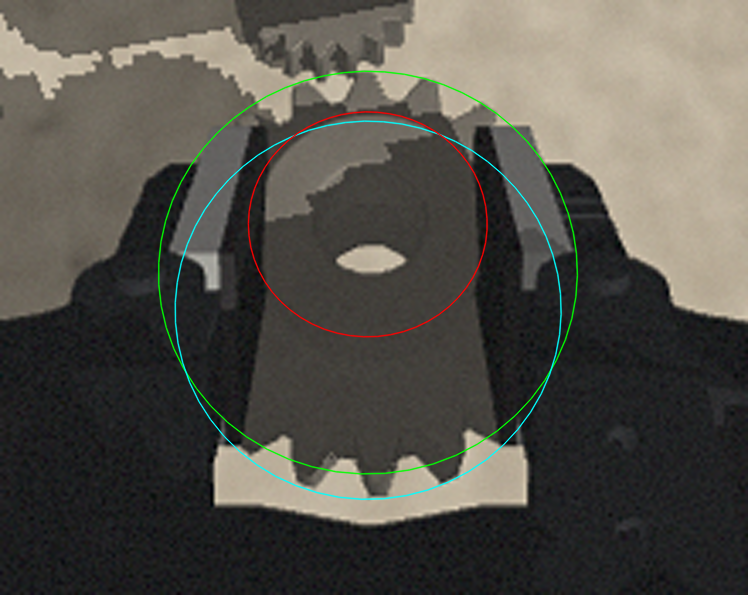

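Run:
```python
from kin import *
T=boxT(*np.load("box.npy"));s=sense();R=Rt(s)
g=tf(T,[-80,0,180])[0];print(g,R.T@(g-s['eef_pos']),R.T@np.array([0,0,97]))
c=np.array([g[0],g[1]]);
for j1 in (-.5,-.2,0,.2):print(wrist(j1,1.9,Rn.from_matrix(R)).round(2))
```

```text
[469.23571836  75.5849927  180.        ] [-275.36757339  166.04071717  -46.66365844] [-72.94694143 -63.93537618  -0.1068112 ]
[ 0.8   1.56 -0.43]
[ 0.88  1.35 -0.25]
[ 0.91  1.2  -0.12]
[0.92 1.05 0.01]
```

```bash
python3 -m handwheel '[{"grip":22,"tx":-25,"ty":-22,"tz":0,"wx":0,"wy":0,"wz":0},{"grip":22,"tx":-25,"ty":-22,"tz":0,"wx":0,"wy":0,"wz":0},{"grip":22,"tx":-25,"ty":-22,"tz":0,"wx":0,"wy":0,"wz":0},{"grip":22,"tx":-25,"ty":29,"tz":-6,"wx":0,"wy":0,"wz":0},{"grip":22,"tx":-25,"ty":29,"tz":-6,"wx":0,"wy":0,"wz":0},{"grip":22,"tx":-25,"ty":29,"tz":-6,"wx":0,"wy":0,"wz":0},{"grip":22,"tx":-25,"ty":29,"tz":-6,"wx":0,"wy":0,"wz":0},{"grip":22,"tx":-25,"ty":29,"tz":-6,"wx":0,"wy":0,"wz":0},{"grip":22,"tx":-25,"ty":29,"tz":-6,"wx":0,"wy":0,"wz":0},{"grip":22,"tx":0,"ty":0,"tz":0,"wx":0,"wy":0,"wz":0}]'
python3 - <<'E'
from kin import *
import pickle
c=cap("wrist","w7.png");pickle.dump(c,open("w7.pkl","wb"));cap("side","s7.png");cap("top","t7.png")
s=sense();print(s['force'],s['grip_width']*85.4,s['eef_pos'],s['joints'].round(2))
E
```

```text
time_s: 8.6
eef_pos: [462.2, 3.7, 180.3]
ee_rot: [0.632, -0.18, 0.685, -0.314]
force: [0.2, -1.0, -1.5]
grip_width: 0.31
[-0.54361165 -1.17961757 -2.68239683] 26.27185674263582 [463.78166865  -2.06722256 180.47574494] [-0.67  0.35  1.85  0.74  1.46 -0.75]
```

View pics/w7.png

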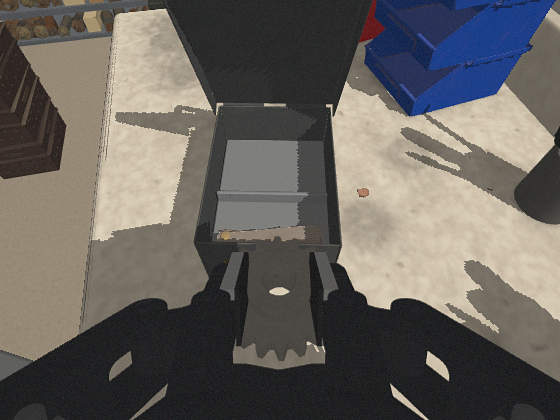

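View pics/s7.png

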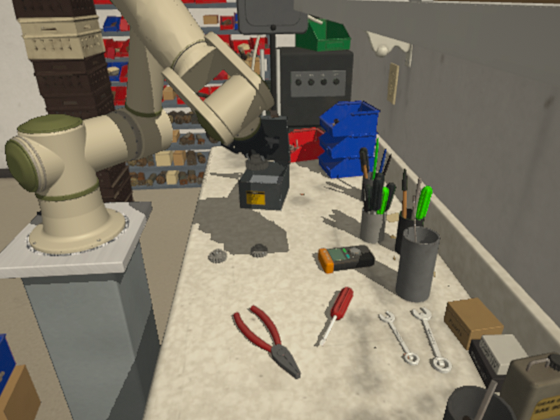

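```bash
cat > ov.py <<'E'
from kin import *
import pickle,sys
c=pickle.load(open(sys.argv[1],"rb"));p=np.load("box.npy") if len(sys.argv)<4 else np.array(eval(sys.argv[3]));T=boxT(*p)
ox,oy,f=180,90,4.0
img=cv2.resize(c["pixels"][oy:oy+150+30,ox:ox+185,::-1].copy(),None,fx=f,fy=f,interpolation=cv2.INTER_CUBIC)[:600]
def L(P,col):
    q=((proj(c,tf(T,P))-[ox,oy]+.5)*f*8).astype(int);cv2.polylines(img,[q.reshape(-1,1,2)],False,col,1,cv2.LINE_AA,3)
L([(-82,59,82),(-82,-59,82),(83,-59,82),(83,59,82),(-82,59,82)],(0,255,0))
L([(-9,56,50),(-9,-56,50),(-5,-56,50),(-5,56,50)],(255,255,0))
L([(81,56,36),(81,-56,36),(-5,-56,36),(-5,56,36),(81,56,36)],(0,0,255))
cv2.imwrite(sys.argv[2],img)
E
python3 ov.py w7.pkl pics/ov7.png
```

```text
(no output)
```

View pics/ov7.png

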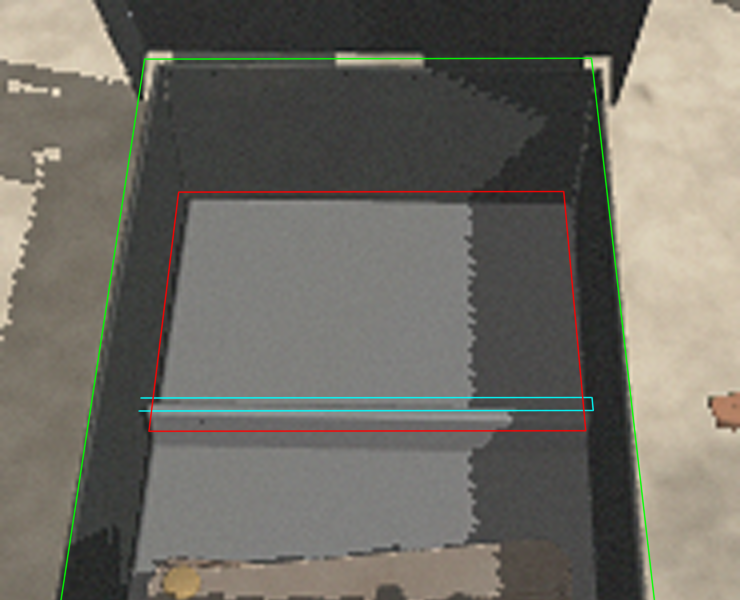

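```bash
python3 - <<'E'
from kin import *
import pickle
c=pickle.load(open("w7.pkl","rb"))
z=lambda u,v:np.array((180+u/4-.4,90+v/4-.4))
pt=[(z(188,198),(81,56,36)),(z(573,202),(81,-56,36)),(z(149,55),(83,59,82)),(z(608,58),(83,-59,82)),(z(330,403),(-5,0,50)),(z(330,421),(-9,0,50))]
def f(p):
    e=[]
    for uv,X in pt:
        d=(proj(c,tf(boxT(*p),X))[0]-uv)
        e+= [d[1]] if X[1]==0 else list(d)
    return e
r=least_squares(f,np.load("box.npy"),x_scale=[1,1,.01]);print(r.x,np.round(r.fun,1));np.save("box2.npy",r.x)
E
python3 ov.py w7.pkl pics/ov7b.png 'np.load("box2.npy")'
```

```text
[486.81667996 151.47297956   1.35183536] [-0.1 -0.9  0.1 -1.1  1.3  1.6 -1.3  1.7  0.2 -1.1]
```

View pics/ov7b.png

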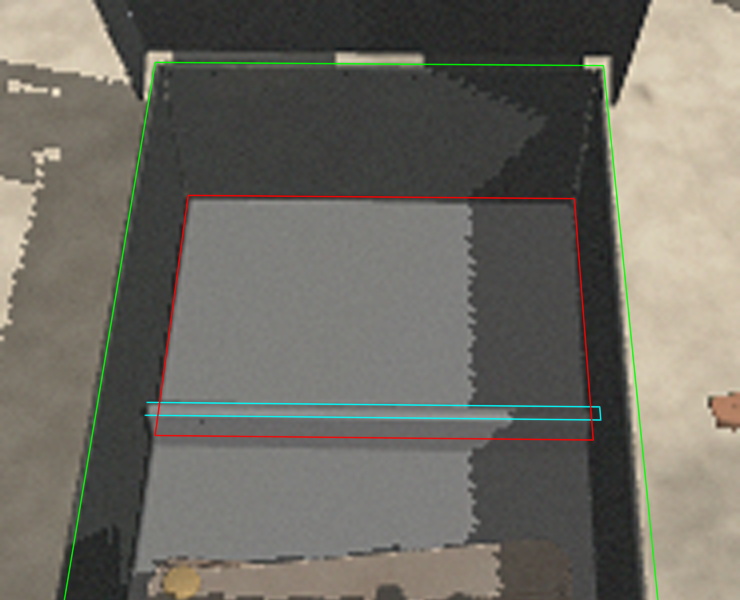

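```bash
cat > go.py <<'E'
from kin import *
import sys
p=np.load("box2.npy");T=boxT(*p);s=sense();R=Rt(s)
print("TCP box",(T[:3,:3].T@(s['eef_pos']-T[:3,3])).round(1),"force",s['force'].round(1),"grip",round(s['grip_width']*85.4,1))
cur=s['eef_pos']
for a in sys.argv[1:]:
    g=tf(T,eval(a))[0];print(a,"tool shift",(R.T@(g-cur)).round(1));cur=g
E
python3 go.py '(-25,0,120)' '(28,0,84)' '(38,0,60)'
```

```text
TCP box [-154.9  -10.9  180.5] force [-0.5 -1.2 -2.7] grip 26.3
(-25,0,120) tool shift [-40.3 137.6  -9.4]
(28,0,84) tool shift [-7.9 63.6  0.6]
(38,0,60) tool shift [11.4 23.3  0.1]
```

```bash
python3 -m handwheel '[{"grip":22,"tx":-8,"ty":27.5,"tz":-1.9,"wx":0,"wy":0,"wz":0},{"grip":22,"tx":-8,"ty":27.5,"tz":-1.9,"wx":0,"wy":0,"wz":0},{"grip":22,"tx":-8,"ty":27.5,"tz":-1.9,"wx":0,"wy":0,"wz":0},{"grip":22,"tx":-8,"ty":27.5,"tz":-1.9,"wx":0,"wy":0,"wz":0},{"grip":22,"tx":-8,"ty":27.5,"tz":-1.9,"wx":0,"wy":0,"wz":0},{"grip":22,"tx":0,"ty":0,"tz":0,"wx":0,"wy":0,"wz":0},{"grip":22,"tx":0,"ty":0,"tz":0,"wx":0,"wy":0,"wz":0}]'
python3 go.py '(28,0,84)' '(38,0,60)'
python3 - <<'E'
from kin import *
cap("wrist","w8.png");c=cap("side");t=cap("top")
cv2.imwrite("pics/s8.png",np.hstack([cv2.resize(x["pixels"][b:b+100,a:a+100,::-1],None,fx=4,fy=4,interpolation=cv2.INTER_CUBIC) for x,a,b in ((c,215,90),(t,130,160))]))
E
```

```text
time_s: 9.33
eef_pos: [481.4, 126.7, 119.5]
ee_rot: [0.632, -0.179, 0.685, -0.316]
force: [-0.8, -0.0, -1.5]
grip_width: 0.315
TCP box [-2.530e+01 -1.000e-01  1.195e+02] force [-0.8 -0.  -1.5] grip 26.9
(28,0,84) tool shift [-8.5 63.5  0.5]
(38,0,60) tool shift [11.4 23.3  0.1]
```

View pics/w8.png

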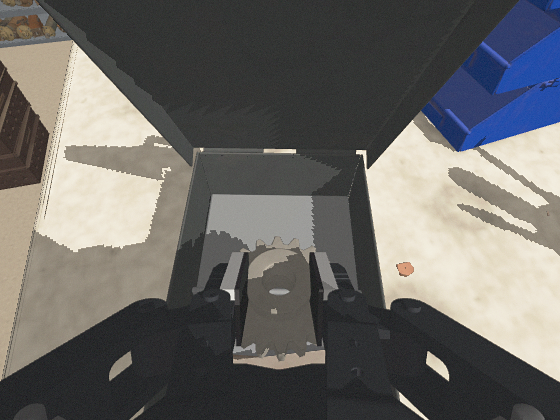

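View pics/s8.png

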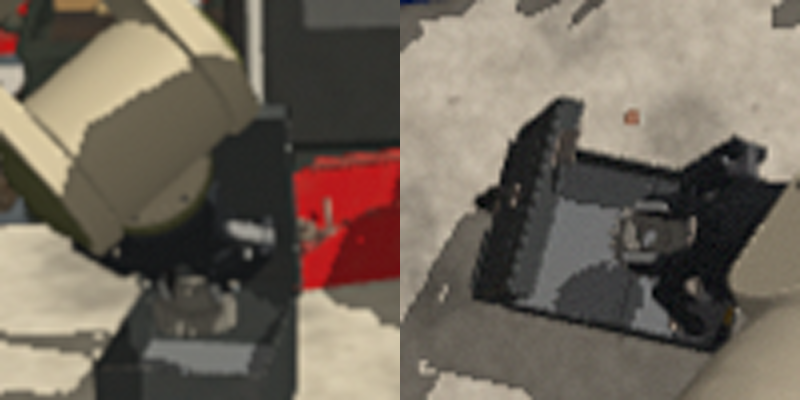

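```bash
python3 -m handwheel '[{"grip":22,"tx":-2,"ty":16,"tz":0,"wx":0,"wy":0,"wz":0},{"grip":22,"tx":-2,"ty":16,"tz":0,"wx":0,"wy":0,"wz":0},{"grip":22,"tx":-2,"ty":16,"tz":0.5,"wx":0,"wy":0,"wz":0},{"grip":22,"tx":-2.5,"ty":15.5,"tz":0,"wx":0,"wy":0,"wz":0},{"grip":22,"tx":0,"ty":0,"tz":0,"wx":0,"wy":0,"wz":0},{"grip":22,"tx":0,"ty":0,"tz":0,"wx":0,"wy":0,"wz":0}]'
python3 go.py '(38,0,60)'
python3 - <<'E'
from kin import *
cap("wrist","w9.png");c=cap("side");t=cap("top")
cv2.imwrite("pics/s9.png",np.hstack([cv2.resize(x["pixels"][b:b+100,a:a+100,::-1],None,fx=4,fy=4,interpolation=cv2.INTER_CUBIC) for x,a,b in ((c,215,90),(t,130,160))]))
E
```

```text
time_s: 9.98
eef_pos: [493.3, 178.2, 85.0]
ee_rot: [0.632, -0.179, 0.684, -0.317]
force: [-0.6, -1.0, -2.4]
grip_width: 0.314
TCP box [27.5 -0.5 85. ] force [-0.6 -1.  -2.4] grip 26.8
(38,0,60) tool shift [11.8 24.4 -0.4]
```

View pics/w9.png

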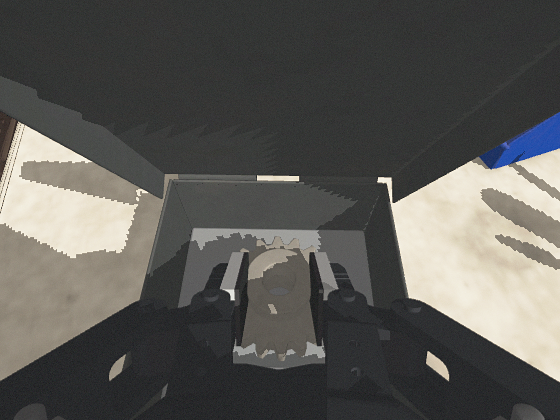

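View pics/s9.png

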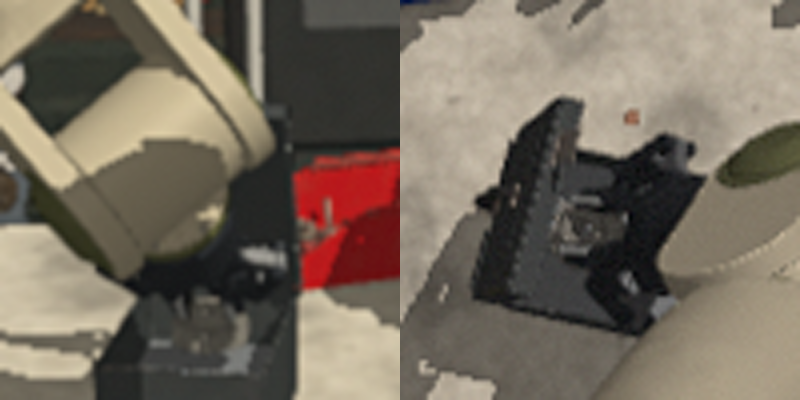

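```bash
python3 -m handwheel '[{"grip":22,"tx":3,"ty":6,"tz":0,"wx":0,"wy":0,"wz":0},{"grip":22,"tx":3,"ty":6,"tz":0,"wx":0,"wy":0,"wz":0},{"grip":22,"tx":0,"ty":0,"tz":0,"wx":0,"wy":0,"wz":0}]'
python3 -m handwheel '[{"grip":22,"tx":2,"ty":4,"tz":0,"wx":0,"wy":0,"wz":0},{"grip":22,"tx":0,"ty":0,"tz":0,"wx":0,"wy":0,"wz":0}]'
python3 -m handwheel '[{"grip":22,"tx":1.5,"ty":3,"tz":0,"wx":0,"wy":0,"wz":0},{"grip":22,"tx":0,"ty":0,"tz":0,"wx":0,"wy":0,"wz":0}]'
python3 go.py '(38,0,60)'
```

```text
time_s: 10.38
eef_pos: [493.7, 184.0, 71.4]
ee_rot: [0.632, -0.179, 0.685, -0.317]
force: [-0.9, 0.3, -2.5]
grip_width: 0.313
time_s: 10.55
eef_pos: [494.2, 185.7, 67.7]
ee_rot: [0.632, -0.179, 0.684, -0.317]
force: [0.0, -0.8, -2.0]
grip_width: 0.31
time_s: 10.72
eef_pos: [494.6, 186.9, 64.8]
ee_rot: [0.632, -0.179, 0.684, -0.317]
force: [-0.3, -0.2, -1.6]
grip_width: 0.313
TCP box [36.2  0.1 64.8] force [-0.3 -0.2 -1.6] grip 26.7
(38,0,60) tool shift [2.5 4.5 0.1]
```

```bash
python3 -m handwheel '[{"grip":22,"tx":1.5,"ty":2.5,"tz":0,"wx":0,"wy":0,"wz":0},{"grip":22,"tx":0,"ty":0,"tz":0,"wx":0,"wy":0,"wz":0},{"grip":22,"tx":0,"ty":0,"tz":0,"wx":0,"wy":0,"wz":0}]'
python3 -m handwheel '[{"grip":22,"tx":0.8,"ty":1,"tz":0,"wx":0,"wy":0,"wz":0},{"grip":22,"tx":0,"ty":0,"tz":0,"wx":0,"wy":0,"wz":0},{"grip":22,"tx":0,"ty":0,"tz":0,"wx":0,"wy":0,"wz":0}]'
python3 -m handwheel '[{"grip":22,"tx":0.6,"ty":0.5,"tz":0,"wx":0,"wy":0,"wz":0},{"grip":22,"tx":0,"ty":0,"tz":0,"wx":0,"wy":0,"wz":0},{"grip":22,"tx":0,"ty":0,"tz":0,"wx":0,"wy":0,"wz":0}]'
python3 go.py '(38,0,60)'
```

```text
time_s: 10.97
eef_pos: [494.9, 187.6, 62.4]
ee_rot: [0.632, -0.179, 0.684, -0.317]
force: [0.8, -0.3, -2.0]
grip_width: 0.311
time_s: 11.22
eef_pos: [495.0, 187.8, 61.2]
ee_rot: [0.632, -0.179, 0.684, -0.317]
force: [0.3, 0.4, -2.4]
grip_width: 0.31
time_s: 11.47
eef_pos: [494.9, 187.8, 60.4]
ee_rot: [0.632, -0.179, 0.684, -0.317]
force: [-0.2, 0.2, -1.9]
grip_width: 0.313
TCP box [37.2 -0.  60.4] force [-0.2  0.2 -1.9] grip 26.8
(38,0,60) tool shift [-0.2  0.9 -0. ]
```

```bash
python3 -m handwheel '[{"grip":22,"tx":0.7,"ty":0.7,"tz":0,"wx":0,"wy":0,"wz":0},{"grip":22,"tx":0,"ty":0,"tz":0,"wx":0,"wy":0,"wz":0},{"grip":22,"tx":0,"ty":0,"tz":0,"wx":0,"wy":0,"wz":0}]'
python3 -m handwheel '[{"grip":22,"tx":0.4,"ty":0.4,"tz":0,"wx":0,"wy":0,"wz":0},{"grip":22,"tx":0,"ty":0,"tz":0,"wx":0,"wy":0,"wz":0},{"grip":22,"tx":0,"ty":0,"tz":0,"wx":0,"wy":0,"wz":0}]'
```

```text
time_s: 11.72
eef_pos: [495.1, 187.8, 59.6]
ee_rot: [0.632, -0.179, 0.684, -0.317]
force: [-0.1, -0.4, 1.1]
grip_width: 0.313
time_s: 11.97
eef_pos: [495.2, 187.8, 59.5]
ee_rot: [0.633, -0.178, 0.684, -0.317]
force: [-2.7, -4.5, 6.6]
grip_width: 0.312
```

```bash
python3 -m handwheel '[{"grip":33,"tx":0,"ty":0,"tz":0,"wx":0,"wy":0,"wz":0},{"grip":40,"tx":0,"ty":0,"tz":0,"wx":0,"wy":0,"wz":0},{"grip":44,"tx":0,"ty":0,"tz":0,"wx":0,"wy":0,"wz":0},{"grip":44,"tx":0,"ty":0,"tz":0,"wx":0,"wy":0,"wz":0}]'
python3 -m handwheel '[{"grip":44,"tx":0,"ty":-4,"tz":0,"wx":0,"wy":0,"wz":0},{"grip":44,"tx":0,"ty":-8,"tz":0,"wx":0,"wy":0,"wz":0},{"grip":44,"tx":0,"ty":-15,"tz":0,"wx":0,"wy":0,"wz":0},{"grip":44,"tx":0,"ty":-25,"tz":0,"wx":0,"wy":0,"wz":0},{"grip":44,"tx":0,"ty":-35,"tz":0,"wx":0,"wy":0,"wz":0},{"grip":44,"tx":0,"ty":-40,"tz":0,"wx":0,"wy":0,"wz":0},{"grip":44,"tx":0,"ty":-40,"tz":0,"wx":0,"wy":0,"wz":0},{"grip":44,"tx":0,"ty":0,"tz":0,"wx":0,"wy":0,"wz":0}]'
python3 - <<'E'
from kin import *
import pickle
c=cap("wrist","w10.png");pickle.dump(c,open("w10.pkl","wb"));cap("side","s10.png")
E
python3 ov.py w10.pkl pics/ov10.png 'np.load("box2.npy")'
```

```text
time_s: 12.3
eef_pos: [495.0, 187.9, 58.8]
ee_rot: [0.632, -0.179, 0.684, -0.317]
force: [0.5, -0.6, 0.3]
grip_width: 0.516
time_s: 12.97
eef_pos: [470.3, 60.2, 173.0]
ee_rot: [0.633, -0.178, 0.682, -0.321]
force: [0.0, -0.2, 1.1]
grip_width: 0.516
```

View pics/w10.png

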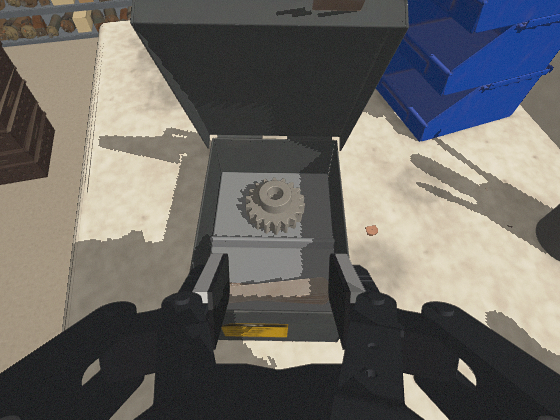

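View pics/ov10.png

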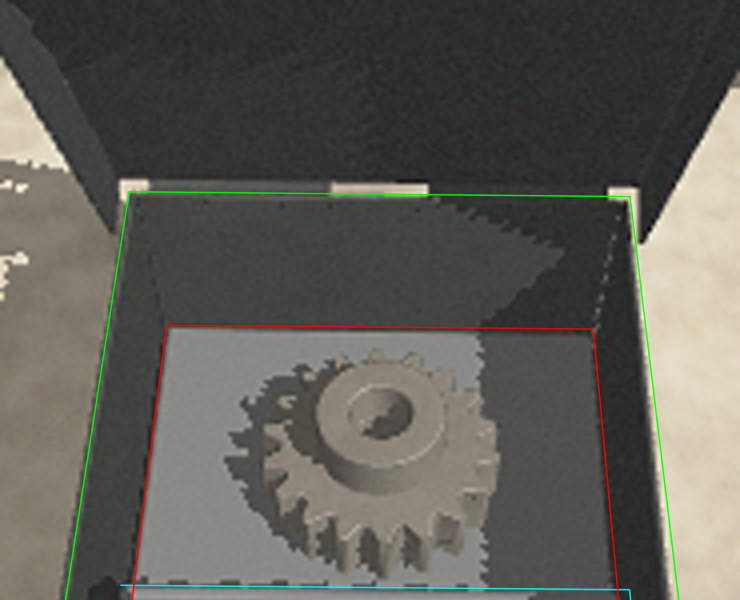

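Run:
```python
from kin import *
import pickle
c=pickle.load(open("w10.pkl","rb"));T=boxT(*np.load("box2.npy"))
for uv,h in (((180+381/4-.4,90+411/4-.4),64),((180+381/4-.4,90+462/4-.4),52)):
    P=onz(c,uv,h);print((T[:3,:3].T@(P-T[:3,3])).round(1))
# lid front edge corners in w10 full image: lower (inner lip) ~; hasp
s=sense();print(s['eef_pos'],s['joints'].round(2))
for a in (1.0,1.05,1.1,1.15):
    pts=[(86-173*np.cos(a)+np.sin(a),y,84+173*np.sin(a)+np.cos(a)) for y in (62,-62)]
    lip=[(86-173*np.cos(a)-13*np.sin(a),y,84+173*np.sin(a)-13*np.cos(a)) for y in (62,-62)]
    print(a,proj(c,tf(T,pts)).round(0).tolist(),proj(c,tf(T,lip)).round(0).tolist())
a=cv2.imread("pics/w10.png");cv2.imwrite("pics/w10h.png",cv2.resize(a[0:60,120:420],None,fx=2.6,fy=2.6,interpolation=cv2.INTER_CUBIC))
```

```text
[32.7 -1.  64. ]
[26.9 -1.1 52. ]
[469.11363899  63.91439548 169.6825513 ] [-0.54  0.33  1.91  0.82  1.35 -0.71]
1.0 [[131.0, 39.0], [411.0, 42.0]] [[131.0, 70.0], [411.0, 73.0]]
1.05 [[131.0, 20.0], [411.0, 23.0]] [[130.0, 50.0], [411.0, 53.0]]
1.1 [[132.0, 1.0], [410.0, 4.0]] [[131.0, 31.0], [411.0, 34.0]]
1.15 [[134.0, -16.0], [409.0, -13.0]] [[131.0, 12.0], [411.0, 15.0]]
```

View pics/w10h.png

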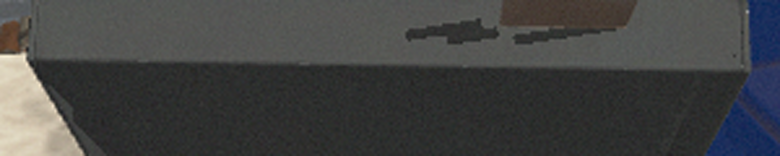

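```bash
python3 -m handwheel '[{"grip":0,"tx":-28,"ty":-25,"tz":0,"wx":0,"wy":0,"wz":0},{"grip":0,"tx":-28,"ty":-25,"tz":0,"wx":0,"wy":0,"wz":0},{"grip":0,"tx":-28,"ty":-25,"tz":0,"wx":0,"wy":0,"wz":0},{"grip":0,"tx":-28,"ty":-25,"tz":0,"wx":0,"wy":0,"wz":0},{"grip":0,"tx":-28,"ty":-25,"tz":0,"wx":0,"wy":0,"wz":0},{"grip":0,"tx":0,"ty":0,"tz":0,"wx":0,"wy":0,"wz":-0.122},{"grip":0,"tx":0,"ty":0,"tz":0,"wx":0,"wy":0,"wz":-0.122},{"grip":0,"tx":0,"ty":0,"tz":0,"wx":0,"wy":0,"wz":-0.122},{"grip":0,"tx":0,"ty":0,"tz":0,"wx":0,"wy":0,"wz":-0.122},{"grip":0,"tx":0,"ty":0,"tz":0,"wx":0,"wy":0,"wz":-0.122}]'
python3 -m handwheel '[{"grip":0,"tx":0,"ty":0,"tz":0,"wx":0,"wy":0,"wz":-0.122},{"grip":0,"tx":0,"ty":0,"tz":0,"wx":0,"wy":0,"wz":-0.122},{"grip":0,"tx":0,"ty":0,"tz":0,"wx":0,"wy":0,"wz":0},{"grip":0,"tx":0,"ty":0,"tz":0,"wx":0,"wy":0,"wz":0}]'
python3 go.py '(60,24,335)' '(55,24,229)'
python3 -c "
from h import *
s=sense();print(Rt(s).round(3).tolist(),s['joints'].round(2));cap('wrist','w11.png')"
```

```text
time_s: 13.9
eef_pos: [468.5, 64.1, 356.4]
ee_rot: [0.507, -0.378, 0.598, -0.493]
force: [-0.8, 0.1, -1.2]
grip_width: -0.001
time_s: 14.23
eef_pos: [468.4, 65.3, 355.5]
ee_rot: [0.445, -0.447, 0.549, -0.548]
force: [0.2, 0.5, 0.2]
grip_width: -0.001
TCP box [-88.1  -0.7 355.5] force [0.2 0.5 0.2] grip -0.1
(60,24,335) tool shift [-148.5   20.4  -22.6]
(55,24,229) tool shift [  4.9 106.    0.2]
[[-0.204, -0.003, 0.979], [-0.979, -0.001, -0.204], [0.001, -1.0, -0.003]] [-0.11  0.14  1.4  -0.    1.61  0.1 ]
```

View pics/w11.png

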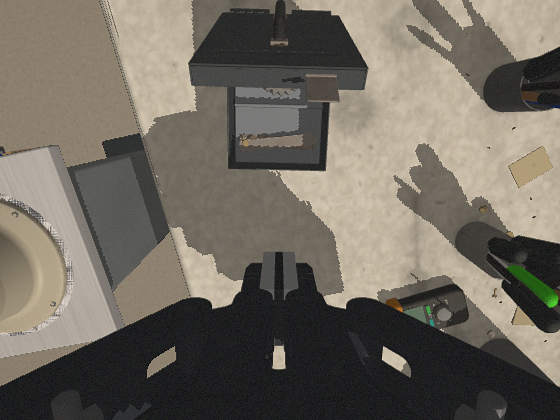

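```bash
python3 -m handwheel '[{"grip":0,"tx":-37,"ty":0,"tz":-5.6,"wx":0,"wy":0,"wz":0},{"grip":0,"tx":-37,"ty":0,"tz":-5.6,"wx":0,"wy":0,"wz":0},{"grip":0,"tx":-37,"ty":0,"tz":-5.6,"wx":0,"wy":0,"wz":0},{"grip":0,"tx":-37,"ty":0,"tz":-5.6,"wx":0,"wy":0,"wz":0},{"grip":0,"tx":0,"ty":30,"tz":0,"wx":0,"wy":0,"wz":0},{"grip":0,"tx":0,"ty":30,"tz":0,"wx":0,"wy":0,"wz":0},{"grip":0,"tx":0,"ty":30,"tz":0,"wx":0,"wy":0,"wz":0},{"grip":0,"tx":0,"ty":30,"tz":0,"wx":0,"wy":0,"wz":0},{"grip":0,"tx":0,"ty":6,"tz":0,"wx":0,"wy":0,"wz":0},{"grip":0,"tx":0,"ty":0,"tz":0,"wx":0,"wy":0,"wz":0}]'
python3 go.py '(28,24,229)'
python3 - <<'E'
from kin import *
cap("wrist","w12.png");c=cap("side");t=cap("top")
cv2.imwrite("pics/s12.png",np.hstack([cv2.resize(x["pixels"][b:b+100,a:a+100,::-1],None,fx=4,fy=4,interpolation=cv2.INTER_CUBIC) for x,a,b in ((c,215,90),(t,130,160))]))
ph=[1.115,1.0,.85,.7,.55,.4,.25,.12,0]
for p in ph: print(p,round(86-160*np.cos(p)+np.sin(p)+11,1),round(84+160*np.sin(p)+np.cos(p),1))
E
```

```text
time_s: 15.12
eef_pos: [476.7, 211.6, 228.7]
ee_rot: [0.443, -0.447, 0.55, -0.549]
force: [1.0, -0.3, 0.4]
grip_width: -0.003
TCP box [ 56.5  22.9 228.7] force [ 1.  -0.3  0.4] grip -0.2
(28,24,229) tool shift [28.5 -0.2 -1.3]
1.115 27.5 228.1
1.0 11.4 219.2
0.85 -7.8 204.9
0.7 -24.7 187.8
0.55 -38.9 168.5
0.4 -50.0 147.2
0.25 -57.8 124.6
0.12 -61.7 104.1
0 -63.0 85.0
```

View pics/s12.png

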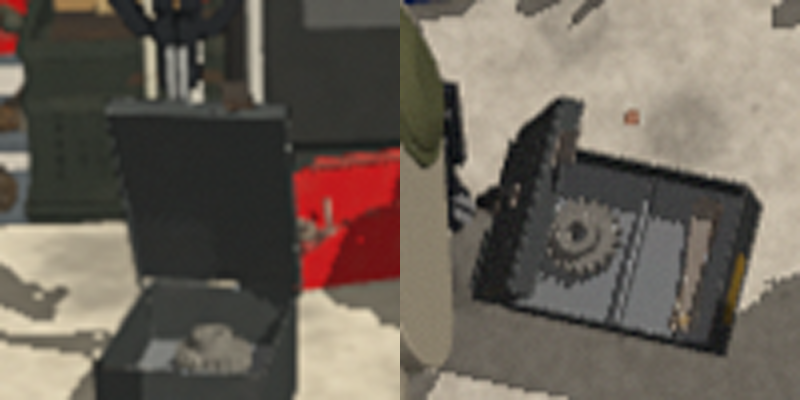

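View pics/w12.png

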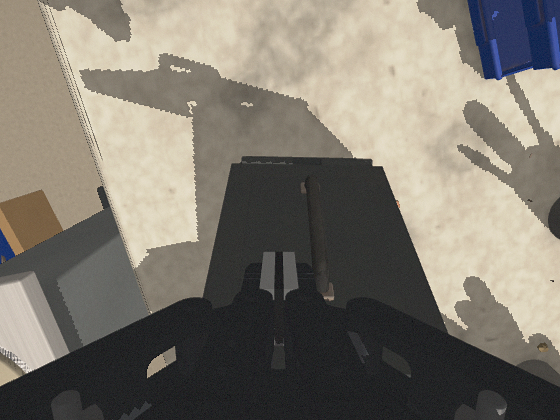

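```bash
python3 -m handwheel '[{"grip":0,"tx":14,"ty":0,"tz":-1,"wx":0,"wy":0,"wz":0},{"grip":0,"tx":14,"ty":0,"tz":0,"wx":0,"wy":0,"wz":0},{"grip":0,"tx":8,"ty":4.5,"tz":0,"wx":0,"wy":0,"wz":0},{"grip":0,"tx":8,"ty":4.5,"tz":0,"wx":0,"wy":0,"wz":0},{"grip":0,"tx":9.6,"ty":7.1,"tz":0,"wx":0,"wy":0,"wz":0},{"grip":0,"tx":9.6,"ty":7.1,"tz":0,"wx":0,"wy":0,"wz":0}]'
python3 go.py '(-7.8,24,205)'
python3 - <<'E'
from kin import *
cap("wrist","w13.png")
E
```

```text
time_s: 15.77
eef_pos: [463.5, 150.4, 207.5]
ee_rot: [-0.445, 0.445, -0.548, 0.551]
force: [0.6, 0.3, 3.2]
grip_width: 0.003
TCP box [ -6.1  22.5 207.5] force [0.6 0.3 3.2] grip 0.3
(-7.8,24,205) tool shift [ 1.6  2.5 -1.5]
```

View pics/w13.png

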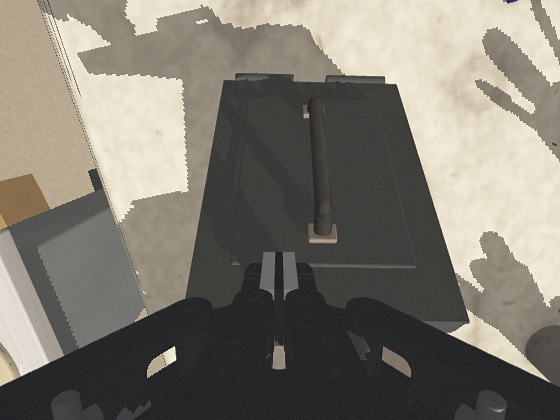

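Lid is moving with the finger tip near its front edge, beside the handle (handle at column ~320, tips at ~280). Continuing the arc.

```bash
python3 -m handwheel '[{"grip":0,"tx":9.2,"ty":9.3,"tz":0,"wx":0,"wy":0,"wz":0},{"grip":0,"tx":9.2,"ty":10,"tz":0,"wx":0,"wy":0,"wz":0},{"grip":0,"tx":7.1,"ty":9.7,"tz":0,"wx":0,"wy":0,"wz":0},{"grip":0,"tx":7.1,"ty":9.7,"tz":0,"wx":0,"wy":0,"wz":0},{"grip":0,"tx":5.5,"ty":10.7,"tz":0,"wx":0,"wy":0,"wz":0},{"grip":0,"tx":5.5,"ty":10.7,"tz":0,"wx":0,"wy":0,"wz":0},{"grip":0,"tx":3.9,"ty":11.3,"tz":0,"wx":0,"wy":0,"wz":0},{"grip":0,"tx":3.9,"ty":11.3,"tz":0,"wx":0,"wy":0,"wz":0}]'
python3 go.py '(-57.8,24,124.6)' '(-63,24,84.8)'
```

```text
time_s: 16.48
eef_pos: [452.4, 100.0, 124.2]
ee_rot: [-0.444, 0.446, -0.549, 0.55]
force: [0.3, 1.7, 1.0]
grip_width: -0.003
TCP box [-57.7  22.4 124.2] force [0.3 1.7 1. ] grip -0.2
(-57.8,24,124.6) tool shift [ 0.1 -0.4 -1.6]
(-63,24,84.8) tool shift [ 5.1 39.8 -0. ]
```

```bash
python3 -m handwheel '[{"grip":0,"tx":2,"ty":10,"tz":0,"wx":0,"wy":0,"wz":0},{"grip":0,"tx":2,"ty":10,"tz":0,"wx":0,"wy":0,"wz":0},{"grip":0,"tx":1,"ty":9,"tz":0,"wx":0,"wy":0,"wz":0},{"grip":0,"tx":0,"ty":7,"tz":0,"wx":0,"wy":0,"wz":0},{"grip":0,"tx":0,"ty":2,"tz":0,"wx":0,"wy":0,"wz":0},{"grip":0,"tx":0,"ty":0,"tz":0,"wx":0,"wy":0,"wz":0}]'
python3 go.py '(-63,24,84.8)'
```

```text
time_s: 16.98
eef_pos: [451.2, 95.3, 86.3]
ee_rot: [-0.444, 0.446, -0.549, 0.55]
force: [0.4, -0.6, 0.0]
grip_width: 0.004
TCP box [-62.6  22.5  86.3] force [ 0.4 -0.6  0. ] grip 0.4
(-63,24,84.8) tool shift [ 0.4  1.5 -1.5]
```

```bash
python3 -m handwheel '[{"grip":0,"tx":0,"ty":1.5,"tz":0,"wx":0,"wy":0,"wz":0},{"grip":0,"tx":0,"ty":0,"tz":0,"wx":0,"wy":0,"wz":0},{"grip":0,"tx":0,"ty":0,"tz":0,"wx":0,"wy":0,"wz":0}]'
python3 -m handwheel '[{"grip":0,"tx":0,"ty":0.8,"tz":0,"wx":0,"wy":0,"wz":0},{"grip":0,"tx":0,"ty":0,"tz":0,"wx":0,"wy":0,"wz":0},{"grip":0,"tx":0,"ty":0,"tz":0,"wx":0,"wy":0,"wz":0}]'
```

```text
time_s: 17.23
eef_pos: [451.5, 95.3, 85.4]
ee_rot: [-0.444, 0.446, -0.549, 0.55]
force: [0.4, -0.7, 0.1]
grip_width: 0.002
time_s: 17.48
eef_pos: [451.6, 95.3, 84.6]
ee_rot: [-0.444, 0.446, -0.549, 0.55]
force: [-0.5, 0.9, 2.8]
grip_width: -0.0
```

```bash
python3 -m handwheel '[{"grip":0,"tx":0,"ty":0.8,"tz":0,"wx":0,"wy":0,"wz":0},{"grip":0,"tx":0,"ty":0,"tz":0,"wx":0,"wy":0,"wz":0},{"grip":0,"tx":0,"ty":0,"tz":0,"wx":0,"wy":0,"wz":0}]'
python3 -m handwheel '[{"grip":0,"tx":0,"ty":0.8,"tz":0,"wx":0,"wy":0,"wz":0},{"grip":0,"tx":0,"ty":0,"tz":0,"wx":0,"wy":0,"wz":0},{"grip":0,"tx":0,"ty":0,"tz":0,"wx":0,"wy":0,"wz":0}]'
```

```text
time_s: 17.73
eef_pos: [451.6, 95.2, 84.5]
ee_rot: [-0.444, 0.446, -0.548, 0.55]
force: [-3.8, -0.1, 12.1]
grip_width: 0.002
time_s: 17.98
eef_pos: [451.7, 95.3, 84.4]
ee_rot: [-0.445, 0.446, -0.548, 0.55]
force: [-5.6, 0.3, 21.2]
grip_width: 0.001
```

```bash
python3 -m handwheel '[{"grip":0,"tx":0,"ty":-10,"tz":0,"wx":0,"wy":0,"wz":0},{"grip":0,"tx":0,"ty":-30,"tz":0,"wx":0,"wy":0,"wz":0},{"grip":0,"tx":10,"ty":-30,"tz":12,"wx":0,"wy":0,"wz":0},{"grip":0,"tx":10,"ty":-10,"tz":12,"wx":0,"wy":0,"wz":0},{"grip":0,"tx":0,"ty":0,"tz":0,"wx":0,"wy":0,"wz":0}]'
python3 go.py '(-106,-30,130)'
python3 - <<'E'
from kin import *
import pickle
c=cap("wrist","w14.png");pickle.dump(c,open("w14.pkl","wb"));d=cap("side");t=cap("top")
cv2.imwrite("pics/s14.png",np.hstack([cv2.resize(x["pixels"][b:b+100,a:a+100,::-1],None,fx=4,fy=4,interpolation=cv2.INTER_CUBIC) for x,a,b in ((d,215,130),(t,150,160))]))
T=boxT(*np.load("box2.npy"));print(proj(c,tf(T,[(-88,-19,76),(-88,-41,76),(-115,-19,76),(-115,-41,76)])))
E
```

```text
time_s: 18.4
eef_pos: [473.2, 69.4, 165.4]
ee_rot: [-0.445, 0.444, -0.547, 0.552]
force: [0.8, 0.9, 0.2]
grip_width: 0.002
TCP box [-83.1  -4.5 165.4] force [0.8 0.9 0.2] grip 0.2
(-106,-30,130) tool shift [23.  35.6 25.1]
[[297.71625025 224.45048876]
 [329.10504683 224.65022965]
 [296.84022869 260.20026636]
 [327.32918067 260.36743224]]
```

View pics/w14.png

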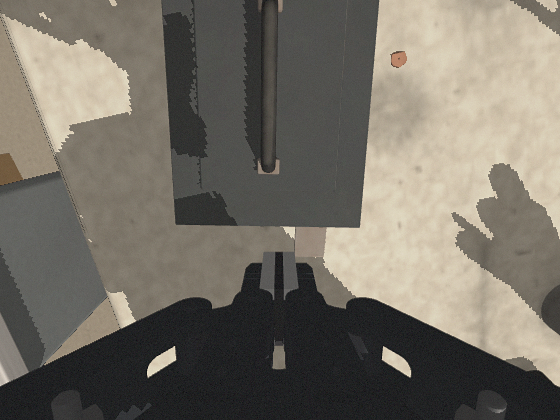

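View pics/s14.png

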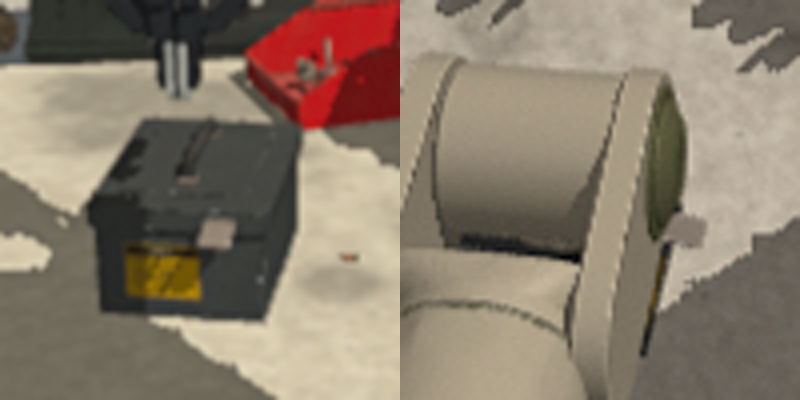

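```bash
python3 -m handwheel '[{"grip":0,"tx":11,"ty":0,"tz":12.5,"wx":0,"wy":0,"wz":0},{"grip":0,"tx":11,"ty":20,"tz":12.5,"wx":0,"wy":0,"wz":0},{"grip":0,"tx":0,"ty":30,"tz":0,"wx":0,"wy":0,"wz":0},{"grip":0,"tx":0,"ty":20,"tz":0,"wx":0,"wy":0,"wz":0},{"grip":0,"tx":0,"ty":0,"tz":0,"wx":0,"wy":0,"wz":0}]'
python3 go.py '(-105,-30,80)' '(-105,-30,52)'
```

```text
time_s: 18.97
eef_pos: [487.4, 44.7, 88.4]
ee_rot: [0.442, -0.448, 0.551, -0.548]
force: [-0.6, 0.1, -0.5]
grip_width: 0.0
TCP box [-104.1  -23.8   88.4] force [-0.6  0.1 -0.5] grip 0.0
(-105,-30,80) tool shift [1.  8.3 6.3]
(-105,-30,52) tool shift [-0.1 28.   0.3]
```

```bash
python3 -m handwheel '[{"grip":0,"tx":1,"ty":0,"tz":6,"wx":0,"wy":0,"wz":0},{"grip":0,"tx":0,"ty":6,"tz":0,"wx":0,"wy":0,"wz":0},{"grip":0,"tx":0,"ty":6,"tz":0,"wx":0,"wy":0,"wz":0},{"grip":0,"tx":0,"ty":6,"tz":0,"wx":0,"wy":0,"wz":0},{"grip":0,"tx":0,"ty":0,"tz":0,"wx":0,"wy":0,"wz":0}]'
python3 go.py '(-105,-30,52)'
python3 -c "
from h import *
d=cap('side');cv2.imwrite('pics/s15.png',cv2.resize(d['pixels'][130:230,215:335,::-1],None,fx=5,fy=5,interpolation=cv2.INTER_CUBIC))"
```

```text
time_s: 19.38
eef_pos: [496.2, 41.8, 74.5]
ee_rot: [-0.444, 0.446, -0.549, 0.55]
force: [-0.2, -0.4, -0.1]
grip_width: -0.0
TCP box [-105.   -33.    74.5] force [-0.2 -0.4 -0.1] grip -0.0
(-105,-30,52) tool shift [-0.1 22.5 -3. ]
```

View pics/s15.png

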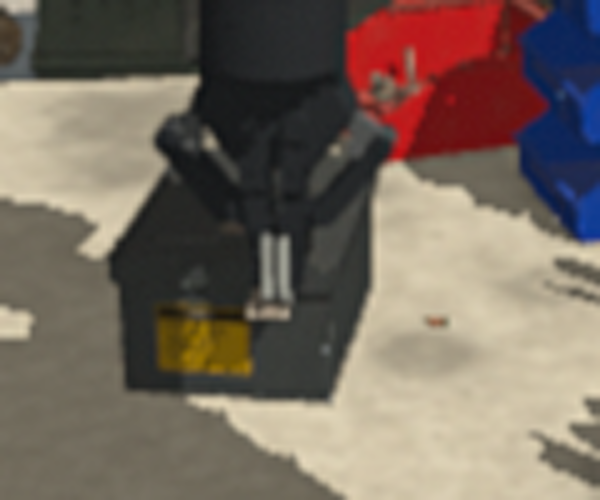

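```bash
python3 -m handwheel '[{"grip":0,"tx":0,"ty":6,"tz":-2,"wx":0,"wy":0,"wz":0},{"grip":0,"tx":0,"ty":6,"tz":0,"wx":0,"wy":0,"wz":0},{"grip":0,"tx":0,"ty":6,"tz":0,"wx":0,"wy":0,"wz":0},{"grip":0,"tx":0,"ty":4,"tz":0,"wx":0,"wy":0,"wz":0},{"grip":0,"tx":0,"ty":0,"tz":0,"wx":0,"wy":0,"wz":0}]'
python3 -m handwheel '[{"grip":0,"tx":-2,"ty":0,"tz":0,"wx":0,"wy":0,"wz":0},{"grip":0,"tx":-1,"ty":0,"tz":0,"wx":0,"wy":0,"wz":0},{"grip":0,"tx":0,"ty":0,"tz":0,"wx":0,"wy":0,"wz":0},{"grip":0,"tx":0,"ty":0,"tz":0,"wx":0,"wy":0,"wz":0}]'
python3 go.py '(-102,-30,52)'
```

```text
time_s: 19.85
eef_pos: [493.7, 42.1, 52.1]
ee_rot: [-0.444, 0.446, -0.549, 0.55]
force: [-0.7, -0.0, -0.7]
grip_width: -0.001
time_s: 20.18
eef_pos: [495.1, 45.1, 53.1]
ee_rot: [-0.444, 0.446, -0.549, 0.55]
force: [0.0, 1.0, -0.3]
grip_width: -0.004
TCP box [-102.   -31.1   53.1] force [ 0.   1.  -0.3] grip -0.4
(-102,-30,52) tool shift [-0.   1.1 -1.1]
```

Pushing in by small steps until the force rises.

```bash
python3 -m handwheel '[{"grip":0,"tx":-1,"ty":0.5,"tz":0,"wx":0,"wy":0,"wz":0},{"grip":0,"tx":0,"ty":0,"tz":0,"wx":0,"wy":0,"wz":0},{"grip":0,"tx":0,"ty":0,"tz":0,"wx":0,"wy":0,"wz":0}]'
python3 -m handwheel '[{"grip":0,"tx":-1,"ty":0,"tz":0,"wx":0,"wy":0,"wz":0},{"grip":0,"tx":0,"ty":0,"tz":0,"wx":0,"wy":0,"wz":0},{"grip":0,"tx":0,"ty":0,"tz":0,"wx":0,"wy":0,"wz":0}]'
python3 -m handwheel '[{"grip":0,"tx":-1,"ty":0,"tz":0,"wx":0,"wy":0,"wz":0},{"grip":0,"tx":0,"ty":0,"tz":0,"wx":0,"wy":0,"wz":0},{"grip":0,"tx":0,"ty":0,"tz":0,"wx":0,"wy":0,"wz":0}]'
python3 go.py '(-102,-30,52)'
```

```text
time_s: 20.43
eef_pos: [495.3, 45.5, 52.8]
ee_rot: [-0.444, 0.446, -0.548, 0.551]
force: [-1.6, -4.4, 3.1]
grip_width: 0.005
time_s: 20.68
eef_pos: [495.3, 45.6, 52.8]
ee_rot: [-0.444, 0.447, -0.548, 0.551]
force: [-3.9, -10.3, 3.9]
grip_width: -0.005
time_s: 20.93
eef_pos: [495.4, 45.6, 52.8]
ee_rot: [-0.443, 0.447, -0.548, 0.551]
force: [-6.4, -17.2, 5.6]
grip_width: 0.003
TCP box [-101.5  -31.3   52.8] force [ -6.4 -17.2   5.6] grip 0.3
(-102,-30,52) tool shift [ 0.5  0.8 -1.3]
```

```bash
python3 -m handwheel '[{"grip":0,"tx":6,"ty":0,"tz":0,"wx":0,"wy":0,"wz":0},{"grip":0,"tx":35,"ty":0,"tz":0,"wx":0,"wy":0,"wz":0},{"grip":0,"tx":35,"ty":-20,"tz":0,"wx":0,"wy":0,"wz":0},{"grip":0,"tx":20,"ty":-30,"tz":0,"wx":0,"wy":0,"wz":0},{"grip":0,"tx":0,"ty":-35,"tz":-30,"wx":0,"wy":0,"wz":0},{"grip":0,"tx":0,"ty":-35,"tz":-30,"wx":0,"wy":0,"wz":0},{"grip":0,"tx":0,"ty":-10,"tz":-30,"wx":0,"wy":0,"wz":0},{"grip":0,"tx":0,"ty":0,"tz":0,"wx":0,"wy":0,"wz":0}]'
python3 -c "
from h import *
import pickle
c=cap('wrist','w16.png');pickle.dump(c,open('w16.pkl','wb'))
d=cap('side');pickle.dump(d,open('s16.pkl','wb'));cv2.imwrite('pics/s16.png',cv2.resize(d['pixels'][150:220,230:300,::-1],None,fx=8,fy=8,interpolation=cv2.INTER_CUBIC))
t=cap('top');cv2.imwrite('pics/t16.png',cv2.resize(t['pixels'][170:260,140:240,::-1],None,fx=6,fy=6,interpolation=cv2.INTER_CUBIC))"
```

```text
time_s: 21.6
eef_pos: [390.9, -27.3, 178.4]
ee_rot: [-0.445, 0.445, -0.548, 0.551]
force: [1.1, 0.0, 0.4]
grip_width: -0.001
```

View pics/s16.png

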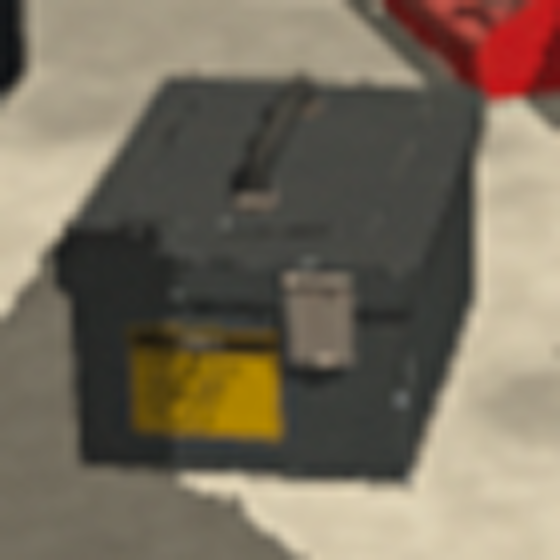

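View pics/w16.png

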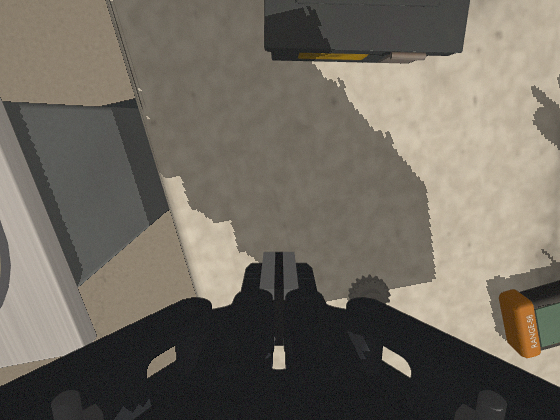

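View pics/t16.png

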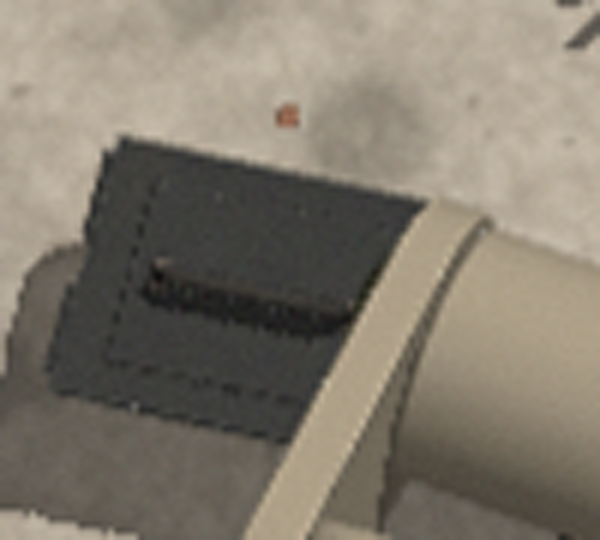

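Run:
```python
from kin import *
import pickle
T=boxT(*np.load("box2.npy"));c=pickle.load(open("w16.pkl","rb"));d=pickle.load(open("s16.pkl","rb"))
for nm,cc in (("w",c),("s",d)):
    print(nm,"lid edge",proj(cc,tf(T,[(-87,-30,85),(-87,-62,85),(-87,62,85)])).round(1).tolist())
    for a in (0,.1,.2,.3,.45):
        P=[(-88-27*np.sin(a)-np.cos(a),y,76-27*np.cos(a)) for y in (-19,-41)]
        print(nm,a,proj(cc,tf(T,P)).round(1).tolist())
w=c["pixels"][:,:,::-1]
cv2.imwrite("pics/w16z.png",cv2.resize(w[30:75,340:480],None,fx=5.5,fy=5.5,interpolation=cv2.INTER_CUBIC))
```

```text
w lid edge [[414.5, 50.7], [465.5, 51.3], [267.3, 48.9]]
w 0 [[380.2, 62.5], [410.4, 62.8]]
w 0.1 [[379.9, 66.4], [410.0, 66.8]]
w 0.2 [[379.7, 70.3], [409.8, 70.6]]
w 0.3 [[379.7, 74.0], [409.8, 74.3]]
w 0.45 [[379.8, 79.2], [410.0, 79.5]]
s lid edge [[270.3, 182.1], [282.1, 182.7], [236.8, 180.5]]
s 0 [[266.5, 194.4], [274.5, 194.9]]
s 0.1 [[266.3, 194.8], [274.3, 195.2]]
s 0.2 [[266.1, 195.1], [274.2, 195.5]]
s 0.3 [[266.0, 195.3], [274.0, 195.7]]
s 0.45 [[265.7, 195.4], [273.8, 195.8]]
```

View pics/w16z.png

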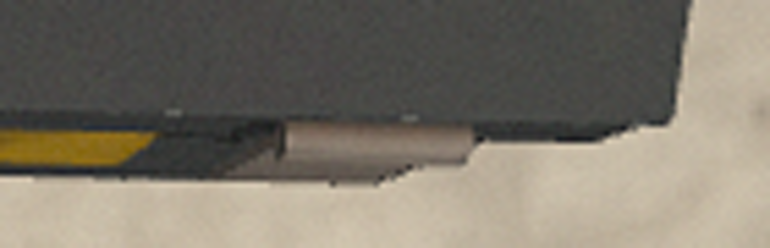

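```bash
python3 -c "
from rig import sense,ctrl
print(ctrl.finish_job());s=sense();print(s['time_s'],s['force'])"
```

```text
the job is handed in; nothing more can be done
None
the job is handed in; nothing more can be done
```

The largest pinion is in the rear compartment, hub up and let go. The lid is shut, the hasp is folded down, and I handed the job in at about 22 s.

- **Pinion:** The wrist view after release showed it flat, hub up. Its hub top was at about x = 33 mm, y = -1 mm in the box's axes, well inside the limits. A second estimate from the rim gave x = 27 mm. I trust that less, because its centre was a rough pick, but it is also inside the limits. I could not see the pinion again once the lid was shut.
- **Lid:** I pushed it on the outer face, beside the handle, until it stopped hard with the fingertip at 84.5 mm and the force at about 21 N. That matches the stated shut height of 85 mm.
- **Hasp:** In the last wrist picture its free end was in the row expected for an angle of about 0, where 0.2 rad would have been about 8 pixels lower. The side view also showed it hanging flat.
- **Other things:** The gauge was in the front compartment in the last view before the lid closed. I never touched the meter, pliers or screwdriver.
- **Disagreements:** My first fit of the box from the fixed cameras was off by 2 to 3 mm, so I corrected it from the wrist view. About 2 pixels of offset remained in the last pictures. The gripper read about 27 mm on the 30 mm hub, but the grip held and the pinion stayed level.

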